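# Refit the dose knob of the glue metering pump and hold it in to prime

### The arm

A 6-joint arm with a two-finger parallel gripper is mounted at the origin on the work surface. World frame = base frame: x ahead of the robot, y to its left, z up, the work surface at z = 0. Lengths are in m, angles in rad, forces in N, time in s.
With the tool pointing down it reaches from about 0.15 to 0.775 m from the base axis. Payload 6.1 kg.
Tool frame: the origin (TCP) lies midway between the tips of the shut fingers; the grasp point (between the pads) lies 19 mm behind it; y points along the fingers, z is the direction in which the jaws open and shut, and the axes are right-handed (so a half turn about y gives the same grasp; the last joint's range is limited). The gripper opens to 85 mm and grips with 20 to 120 N. Pads are 22 mm wide; open, the fingers measure 114 mm over their backs; the gripper's body (76 mm by 85 mm) begins 54 mm behind the grasp point. The pads swing forward as they close: fully open they stand 13 mm farther back than shut.
Start: joints at [1.322, 0.126, -0.04, 1.405, 0, 1.571], TCP at [0.129, 0.509, 0.231] pointing down, gripper open.
Joint ranges: [-2.72, 2.72], [-0.95, 1.95], [-1.27, 1.35], [-1.78, 2.02], [-1.46, 1.47], [-3.14, 3.14]. Speed limits (rad/s): [2.39, 2.39, 3.01, 3.14, 3.14, 3.14].

### API

Orientations are given as a rotation vector (axis times angle).
In Python, from bench import state, capture, arm, finder gives the robot as it stands.
- The arm moves only by the tool arm_command, never from a script. Its argument "motion" is a list of rows, each an object with "delta_pos": the shift along the tool's x, y, z in cm, a list of three; "delta_rot": the turn, a rotation vector about the tool's x, y, z in rad, a list of three. In form: [{"delta_pos": [tx, ty, tz], "delta_rot": [wx, wy, wz]}, ...]. A call has 1 to 12 rows; each row is the pose to reach, as a shift and turn from the pose commanded when the call began, along the tool's axes at that moment; what a row does not reach only later rows make up. A row lasts 1/12 s, in which the tool goes at most 41.7 mm and 7.16 degrees, less where a joint would pass 70% of its speed; a pose out of reach is approached as far as the arm can. A call with a gripper value outside its range is refused whole. "claw" is the finger opening in cm, from 0 to 8.54, set as the call begins (left out, the last holds). The fingers move at their own pace and stop on an object; "force" is the grip in N (left out, the last holds). Time passes only in rows, so rows that repeat a pose let the fingers close. It gives the time, the measured TCP pose, the force and the opening at its end, in the units of the state.
- state(): the state, without advancing time (a new reading comes with each control period).
- capture(name): name is "scene" or "top" or "wrist"; returns a dict with "image" (480x640x3 uint8, blue, green, red), "fx", "fy", "cx", "cy" (pixels), "k1" (the pictures are not rectified: a ray, as slopes to the right and down, at radius r is drawn at 1 + k1 r^2 times it, then the intrinsics apply), "eye" and "rotation" of the camera in the world. Camera axes: x right, y up, looking along -z (the intrinsics and any distortion apply to the point x, -y, -z); pixel columns grow to the right and rows downward; lengths in m; the calibration is good to about 2 mm. A picture is of the moment at which its call begins. There is no depth.
- arm.finish_job(): hands the job in, once; it reports no verdict.
Trained networks look in a picture, given as the dict that the camera call returned (one of the last four; its "shot" number tells which), for a name from the list of things; names that differ only in an ending like _2 or _b are one class to them, and where a whole thing is asked for, a point or a joint stands for the part that bears it (a point fixed in the world has none). Each returns a list of dicts, best first, with "score" (0 to 1); they miss things now and then, are a little off and sometimes report something else, mostly with a low value. They report only what shows in the picture. A call takes as long as a camera call. They do not tell look-alikes from the thing itself.
- finder.outline_of(name, picture): "pixels" (480x640 bool, what is visible of it) and "bbox" ([centre column, centre row, width, height] in pixels, round what is visible of it).
- finder.landmark_of(name, picture): "xy" ([column, row] in pixels: a listed point, or the origin of a listed thing).
The state is a dict: "time": time; "joint_positions": joint angles; "dq": joint speeds; "joint_efforts": joint torques, N m; "eef_pos": TCP position; "orientation": TCP orientation; "wrist_force": force on the tool from outside, world axes, zero at the start; "wrist_torque": the same for the moment, N m; "grip_width": finger opening in m.
Only numpy, scipy, OpenCV 4.12 (cv2) and the standard library are available. Lean on these libraries where they do the work, as an engineer would, in place of code of your own. Each camera call takes 0.05 s, during which the arm holds its last target.

### The job

The dose knob of the glue metering pump has come off and lies on the bench: swing the pump's latch lever clear, open the clear cover until it stands upright, turn the knob so that the flat in its bore matches the D-shaped spindle, and push it fully home onto the spindle. Then press the knob right in against the spindle's spring, as for priming the pump, and finish while still holding it pressed in: do not let go of it. Leave the brush, the ferrule and the glue bottle standing where they are.

Things in the scene. Friction and masses are not known exactly. Their poses are not given: they have to be found in the camera images.
- pump: Glue metering pump, fixed: grey case 200 mm deep (its x), 210 mm wide (y), 100 mm high at the rim, a round pump head standing 42 mm out on its left (+y) side. Origin under the middle of the case; x points away from the robot at yaw 0; yaw varies up to 0.2. Under the cover is an open-topped well (x -58 to +88 mm, y -83 to +83 mm) with a level control panel at its bottom, 50 mm above the bench.
- latch (a joint): Swing of the latch lever about an upright pivot on the pump's front deck, rad. 0: it points 35 degrees to the left (+y) of the pump's +x, over the cover's front edge, and blocks the cover. Grows counter-clockwise from above (post goes left, then towards the robot). Clear of the cover from 0.9; stop at 1.4. Stays where left; about 1.5 N at the post moves it. Starts between 0 and 0.3.
- latch_post (a point): Finger post of the latch lever: upright black round post 14 mm across, 32 mm tall, on the end of the flat steel lever (13 mm wide). Point on the post's axis, 22 mm above the lever, 10 mm below the post's top, 37 mm above the pump's rim and 50 mm from the pivot axis.
- latch_pivot (a point): On the upright pivot axis of the latch lever, at the height of point latch_post.
- cover (a joint): Angle of the cover, rad: 0 shut, 1.57 standing upright, stop at 1.9. A stiff hinge: it stays at any angle where it is left (about 3 N at the pull moves it). Starts shut.
- cover_pull (a point): Pull of the clear cover: black upright fin 22 mm along x, 14 mm wide (y), 32 mm tall, on the cover's top near its front edge, left of the middle. Point in its middle, 24 mm above the cover's top face, 8 mm below the fin's end. Shut, the cover's top face is 106.5 mm above the bench. Pinched across its 14 mm width it can turn between the fingers as the cover swings.
- cover_hinge (a point): On the cover's hinge axis (along the pump's y), at the middle of its far (+x) edge. The cover is a flat grey frame with a clear window, 146 mm from hinge to front edge, 170 mm wide, 6 mm thick. Shut, point cover_pull is 128 mm in front of (-x), 30 mm left (+y) of and 30 mm above this point. Opens upward and away from the robot.
- spindle_seat (a point): On the axis of the upright D spindle, on the top of its collar (17 mm across), 60 mm above the bench while not pressed, 15 mm nearer the robot than the pump's middle. z up. The D shaft rises 14 mm above this point: 12 mm in diameter, one flat 2 mm from the axis, top 1.8 mm chamfered. The x axis points out of the flat: the flat faces that way. Its angle varies.
- prime (a joint): Depth to which the spindle is pressed in, m: 0 out, 0.005 at the stop (primes from about 0.0035). A spring pushes it out: 3 N at the start of the travel, 10 N at the stop.
- dose (a joint): Turning angle of the spindle in the pump, rad, 0 with the flat facing the pump's +x, growing counter-clockwise from above. Stiff: about 0.1 N m turns it. Starts between -0.5 and 0.5.
- knob: The dose knob: loose black pointer knob on its underside, 60 g or so. 48 mm long along its x (-18 mm blunt end to +30 mm pointed nose, white line on top), 20 mm wide (y) with straight flanks from x -14 to +16 mm, 32 mm tall. Origin on the bore's axis at the underside; z up. Fully home it rests on the spindle's collar, its origin at spindle_seat.
- brush: Powder brush standing on the end of its short wooden handle, grey domed hair up, 37 mm across, 86 mm tall. Origin at its foot. Not to be disturbed.
- ferrule: Empty aluminium brush ferrule, a tube 31 mm across and 32 mm tall standing on end. Origin at its foot. Not to be disturbed.
- glue_bottle: Closed white glue bottle 54 mm across, 125 mm tall, standing left of the pump. Origin at its foot. Not to be disturbed.
- knob_bore (a point): Mouth of the knob's D bore, at the knob's origin: 15.8 mm deep, 13.2 mm in diameter, flat 2.6 mm from the axis on the nose side (+x), mouth chamfered. It fits the spindle only with the knob's x axis along the x axis of spindle_seat: nose where the spindle's flat faces; 0.1 rad off still enters.
- knob_nose (a point): Point of the knob's nose, at the underside, 30 mm from the bore's axis along the knob's +x.
Mind the look-alikes: they are no part of the job. Of the things like the knob, leave any that is orange; of the rest the smaller one is meant.

How it is judged:
On the way, in this order (a step that is already met when the one before it is completed fails the run):
1. the latch lever is swung clear of the cover (value of joint latch above 0.9 rad), for 0.1 s.
2. the cover is open (value of joint cover above 1.35 rad), for 0.2 s.
3. the knob is home on the spindle (horizontal distance between knob and spindle_seat below 0.0025 m and z of knob in the frame of spindle_seat between -0.0025 and 0.0025 m and x of knob_nose in the frame of spindle_seat above 0.0285 m), for 0.1 s.
At the end, for the whole second after the job is handed in: Latch lever at 0.9 rad or more, cover at 1.35 rad or more, knob home on the spindle (within 2.5 mm, flats matched), fingers still on it (over 3 N) and the spindle held at least 3.5 mm of its 5 mm in; brush, ferrule and bottle within 30 mm of where they stood (all of step 3 and value of joint latch above 0.9 rad and value of joint cover above 1.35 rad and value of joint prime above 0.0035 m and contact force between the fingers and knob above 3 N and distance of each of brush, ferrule, glue_bottle from where it was at the start of the episode below 0.03 m); the arm keeps its last pose, push and grip.
It fails at once if the brush, the ferrule or the glue bottle is knocked over or pushed away (angle between any of brush, ferrule, glue_bottle's own z axis and vertical above 0.5 rad or distance of any of brush, ferrule, glue_bottle from where it was at the start of the episode above 0.03 m).
It also fails if it takes over 72 s, if anything falls off the work surface, if the arm or the gripper's body presses on something with over 40 N, if the wrist force passes 120 N, or if a joint passes its speed limit or range.

## Working session

There is one attempt and no reset: what is moved stays moved. The work goes in short steps, Python scripts to look and compute and a tool call to move; the robot and the scene stay as the last step left them, time stands still between calls to the robot, and variables do not carry over. Pictures are saved under pics/ and viewed, and the job is handed in when it is done.

Besides the shell and the picture viewer there is one more tool, called after "Call:" as name([rows], argument=value, ...), one row to a line, values as JSON. arm_command: Moves the arm, as the interface text tells. Its arguments: {"type":"object","properties":{"motion":{"type":"array"},"claw":{"type":"number"},"force":{"type":"number"}},"required":["motion"]}

```bash
ls; mkdir -p pics; cat > h.py <<'E'
import numpy as np, cv2
from bench import state, capture, arm, finder
def ray(c,px):
    K=np.array([[c['fx'],0,c['cx']],[0,c['fy'],c['cy']],[0,0,1.]])
    d=np.array([(px[0]-c['cx'])/c['fx'],(px[1]-c['cy'])/c['fy']])
    u=d.copy()
    for _ in range(30): u=d/(1+c['k1']*(u@u))
    v=np.array(c['rotation'])@np.array([u[0],-u[1],-1.])
    return np.array(c['eye']),v/np.linalg.norm(v)
def atz(c,px,z):
    e,v=ray(c,px); return e+v*(z-e[2])/v[2]
def proj(c,p):
    q=np.array(c['rotation']).T@(np.asarray(p,float)-np.array(c['eye']))
    u=np.array([q[0],-q[1]])/-q[2]; u=u*(1+c['k1']*(u@u))
    return np.array([c['fx']*u[0]+c['cx'],c['fy']*u[1]+c['cy']])
def tri(obs):
    A=np.zeros((3,3));b=np.zeros(3)
    for c,px in obs:
        e,v=ray(c,px);P=np.eye(3)-np.outer(v,v);A+=P;b+=P@e
    x=np.linalg.solve(A,b); return x,[np.linalg.norm(proj(c,x)-px) for c,px in obs]
E
python3 - <<'E'
from h import *
print(state())
for n in ['scene','top','wrist']:
    c=capture(n); cv2.imwrite(f'pics/{n}0.png',c['image'])
    print(n,c['fx'],c['cx'],c['cy'],c['k1'],c['eye'],np.round(c['rotation'],3).tolist())
    for t in ['latch_post','latch_pivot','cover_pull','cover_hinge','spindle_seat','knob','knob_nose','brush','ferrule','glue_bottle','pump']:
        r=finder.landmark_of(t,c)
        print(t,[(np.round(x['xy'],1).tolist(),round(x['score'],2)) for x in r[:4]])
E
```

```text
pics
{'time': 0.0, 'joint_positions': array([ 1.32201195e+00,  1.26399362e-01, -4.05841818e-02,  1.40539488e+00,
        1.26610054e-05,  1.57080598e+00]), 'dq': array([-1.36975145e-03, -1.20285950e-03, -1.95933290e-03, -6.03224539e-04,
        2.91903067e-03,  8.62731092e-05]), 'joint_efforts': array([ 1.73440826e-04, -4.35918367e+01,  3.52921629e+01,  1.72335579e-02,
        1.52640173e-04,  1.73969772e-07]), 'eef_pos': array([0.12916805, 0.50845585, 0.23052921]), 'orientation': array([-1.56352765,  0.19551773, -0.1951889 ]), 'wrist_force': array([-0.29040983, -0.33894186,  0.05758421]), 'wrist_torque': array([-0.01791642,  0.01608199, -0.02007462]), 'grip_width': 0.08553552785954517}
scene 482.9630543317277 316.7971613317299 242.6263637215335 -0.026682953279490516 [1.3005636  0.18605399 0.75863117] [0.639, 0.796, 1.687]
latch_post [([335.4, 234.3], 0.45)]
latch_pivot [([326.6, 218.4], 0.76)]
cover_pull [([371.6, 233.2], 0.86), ([169.4, 252.4], 0.64)]
cover_hinge [([350.0, 281.8], 0.64)]
spindle_seat [([353.3, 291.8], 0.18)]
knob [([185.1, 246.6], 0.87), ([170.8, 273.0], 0.77), ([2
[... 592 characters left out ...]
91.1, 188.6], 0.56)]
spindle_seat []
knob [([490.4, 214.1], 0.95), ([492.6, 306.3], 0.8), ([499.3, 258.7], 0.69)]
knob_nose [([510.3, 217.0], 0.97), ([512.8, 299.4], 0.84), ([507.0, 246.4], 0.76), ([501.7, 260.1], 0.24)]
brush [([443.3, 263.5], 0.62)]
ferrule [([433.1, 201.5], 0.74), ([298.6, 234.9], 0.7)]
glue_bottle [([158.0, 246.4], 0.63)]
pump [([301.3, 237.2], 0.62), ([435.0, 199.3], 0.55), ([444.0, 265.6], 0.45)]
wrist 369.2455810954927 317.7088588685971 243.63270782385524 -0.07830218305463905 [0.04982411 0.52878998 0.37385507] [-0.274, -0.213, 1.31]
latch_post []
latch_pivot []
cover_pull []
cover_hinge []
spindle_seat []
knob []
knob_nose []
brush []
ferrule []
glue_bottle []
pump []
```

```bash
sed -i "s/np.array(c\['rotation'\])/Rm(c)/g" h.py; cat >> h.py <<'E'
from scipy.spatial.transform import Rotation as R
def Rm(c):
    r=np.array(c['rotation']); return r if r.shape==(3,3) else R.from_rotvec(r).as_matrix()
E
python3 - <<'E'
import cv2
t=cv2.imread('pics/top0.png');cv2.imwrite('pics/top0c.png',cv2.resize(t[180:330,130:530],None,fx=2,fy=2,interpolation=cv2.INTER_CUBIC))
cv2.imwrite('pics/top0k.png',cv2.resize(t[190:330,420:540],None,fx=4,fy=4,interpolation=cv2.INTER_CUBIC))
s=cv2.imread('pics/scene0.png');cv2.imwrite('pics/scene0k.png',cv2.resize(s[200:320,130:260],None,fx=4.5,fy=4.5,interpolation=cv2.INTER_CUBIC))
cv2.imwrite('pics/scene0p.png',cv2.resize(s[190:340,270:470],None,fx=4,fy=4,interpolation=cv2.INTER_CUBIC))
E
```

```text
(no output)
```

View pics/scene0.png

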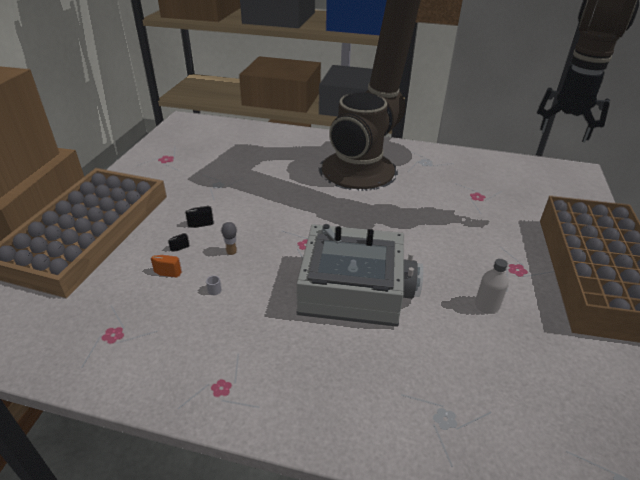

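View pics/top0.png

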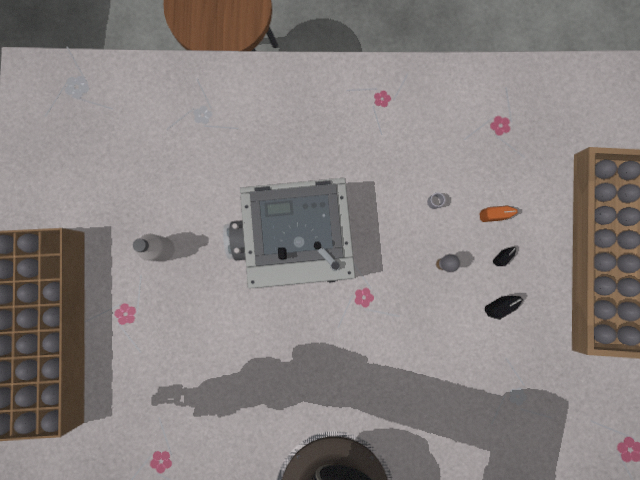

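View pics/top0k.png

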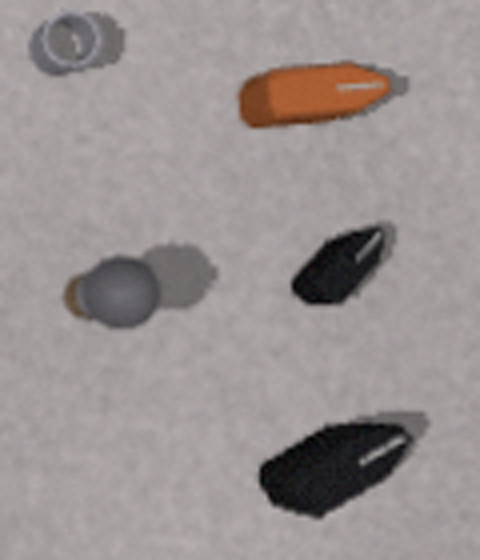

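View pics/scene0k.png

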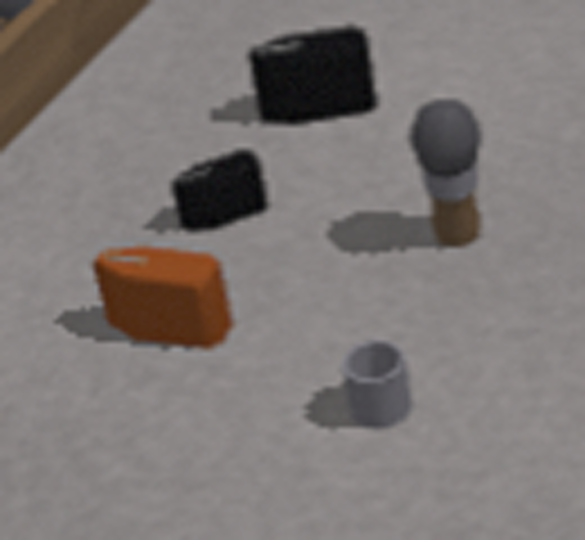

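View pics/scene0p.png

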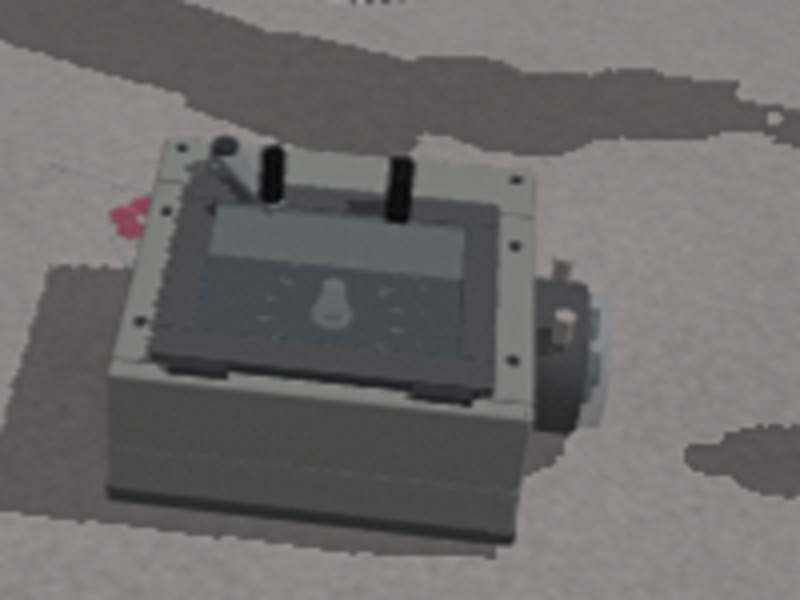

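Candidates for the knob in the top view: orange one at (498,214), small black one at (505,257), large black one at (504,306). The orange one is ruled out by its colour, and of the two black ones the smaller is meant: (505,257), which the enlarged crops confirm. The latch post is at (318,245), its pivot at (335,266), and the cover pull at (283,252).

```bash
cat > m.py <<'E'
from h import *
S=capture('scene');T=capture('top')
# pairs
P={'post':([335.4,234.3],[314.7,246.0],.137),'pivot':([326.6,218.4],[335.7,266.6],.137),'pull':([371.6,233.2],[282.1,256.7],.1305),'hinge':([350,281.8],[291.1,188.6],.1005),
'brush':([228.5,252.1],[443.3,263.5],0),'ferr':([213.6,291.5],[433.1,201.5],0),'bottle':([484.6,306.4],[158,246.4],0),'nose':([169.9,250.9],[507,246.4],0),'knob':([170.8,273],[499.3,258.7],0)}
for k,(s,t,z) in P.items():
    print(k,tri([(S,np.array(s)),(T,np.array(t))]),atz(S,s,z).round(4),atz(T,t,z).round(4))
for n,c in (('S',S),('T',T)):
    for t in ['knob','cover_pull','latch_post','brush','ferrule','glue_bottle']:
        for r in finder.outline_of(t,c)[:4]: print(n,t,np.round(r['bbox'],1),round(r['score'],2),r['pixels'].sum())
E
python3 m.py
```

```text
post (array([0.4997316 , 0.03868253, 0.12703433]), [np.float64(2.0862145339802725), np.float64(2.349117698891956)]) [0.5132 0.0367 0.137 ] [0.4982 0.0428 0.137 ]
pivot (array([0.45999387, 0.00426183, 0.13476132]), [np.float64(0.45749773082643413), np.float64(0.5387611942807059)]) [0.4629 0.0059 0.137 ] [0.4601 0.0033 0.137 ]
pull (array([0.47769664, 0.10644771, 0.12746395]), [np.float64(0.9919382178493313), np.float64(1.1235034889806699)]) [0.4811 0.1089 0.1305] [0.4779 0.1041 0.1305]
hinge (array([0.61317693, 0.09023446, 0.10473603]), [np.float64(0.44232739326683096), np.float64(0.4418060672992924)]) [0.6089 0.0888 0.1005] [0.6139 0.0914 0.1005]
brush (array([ 0.47294677, -0.23422217, -0.00361114]), [np.float64(0.17234130663463296), np.float64(0.19912023766171727)]) [ 0.4768 -0.2327  0.    ] [ 0.4727 -0.2328  0.    ]
ferr (array([ 0.60888632, -0.2140254 , -0.00375069]), [np.float64(0.286829680371605), np.float64(0.2983395071353153)]) [ 0.6123 -0.2127  0.    ] [ 0.608  -0.2125  0.    ]
bottle (array([0.50421436, 0.37817136, 0.0030947 ]), [np.float64(3.282887814724515), np.float64(3.3
[... 608 characters left out ...]
 60.8] 0.59 3919
S latch_post [329.2 234.2  17.4  19.8] 0.72 213
S brush [228.1 240.   20.3  31.4] 0.87 451
S brush [351.5 260.   85.2  59. ] 0.39 3910
S ferrule [213.9 285.9  14.1  19.9] 0.75 244
S glue_bottle [351.  260.8  85.7  57.9] 0.74 3822
S glue_bottle [490.2 287.5  37.3  56.2] 0.56 1262
T knob [504.6 257.2  27.1  15.9] 0.87 289
T knob [501.6 306.1  38.9  19.2] 0.81 604
T knob [500.9 212.6  39.7  15.8] 0.64 488
T cover_pull [298.2 223.6  93.3  80.5] 0.66 6233
T latch_post [325.  253.2  26.3  27.9] 0.49 219
T latch_post [435.2 200.9  19.3  14.1] 0.44 192
T brush [448.9 263.8  22.   15.6] 0.77 330
T ferrule [438.4 200.9  16.5  12.4] 0.64 128
T ferrule [326.4 254.4  23.9  25.9] 0.35 198
```

```bash
python3 - <<'E'
import cv2
t=cv2.imread('pics/top0.png');cv2.imwrite('pics/top0p.png',cv2.resize(t[170:300,225:385],None,fx=4.6,fy=4.6,interpolation=cv2.INTER_CUBIC))
E
```

```text
(no output)
```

View pics/top0p.png

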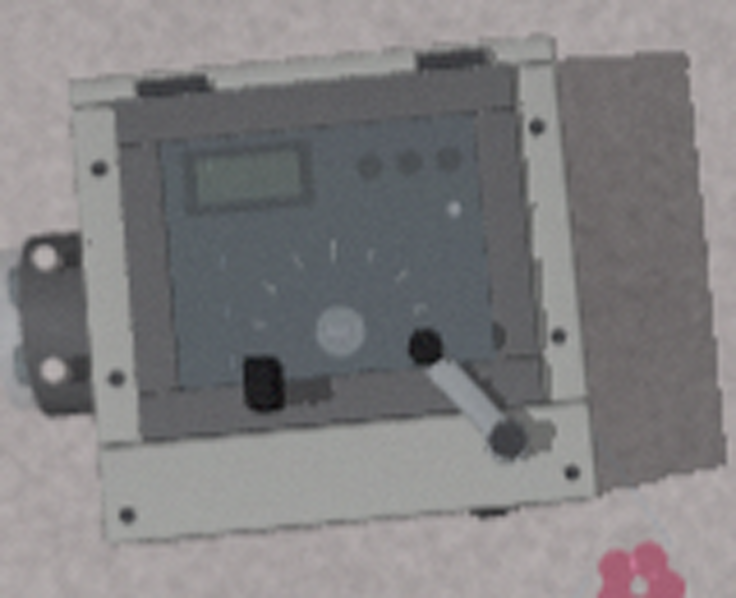

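```bash
cat > m2.py <<'E'
from h import *
from scipy.optimize import least_squares, minimize
S=capture('scene');T=capture('top')
q=[(107,541,-.1,.105),(596,495,-.1,-.105),(70,80,.1,.105),(552,37,.1,-.105)]
obs=[];
def pt(p,x,y,z): c,s=np.cos(p[2]),np.sin(p[2]); return np.array([p[0]+c*x-s*y,p[1]+s*x+c*y,z])
L=[((u/4.6+225-.4,v/4.6+170-.4),(x,y,.1)) for u,v,x,y in q]
f=lambda p:np.concatenate([proj(T,pt(p,*w))-np.array(m) for m,w in L])
r=least_squares(f,[.52,.09,.08]);p=r.x
print('pump',p,f(p).round(1))
for n,w in dict(pull=None,).items(): pass
hx=.088 
print('seat',pt(p,-.015,0,.06))
# hinge guess from finder
c,s=np.cos(p[2]),np.sin(p[2])
for n,w in (('hinge',(.6139,.0914)),('pull',(.4779,.1041)),('pivot',(.4601,.0033)),('post',(.4982,.0428))):
    d=np.array(w)-p[:2];print(n,c*d[0]+s*d[1],-s*d[0]+c*d[1])
def knob(p,x,y,z):return pt(p,x,y,z)
out=[(-.018,-.006),(-.014,-.010),(.016,-.010),(.030,0),(.016,.010),(-.014,.010),(-.018,.006)]
ms=[]
for cimg,cent in ((S,(178,242)),(T,(505,257))):
    m=[r['pixels'] for r in finder.outline_of('knob',cimg) if np.hypot(r['bbox'][0]-cent[0],r['bbox'][1]-cent[1])<6]
    # dark threshold instead
    g=cimg['image'].max(2); mm=np.zeros(g.shape,np.uint8)
    a,b=cent; sl=(slice(b-14,b+15),slice(a-16,a+17)); mm[sl]=(g[sl]<50)
    print(len(m),mm.sum(), m[0].sum() if m else None); ms.append((cimg,mm if not m else (m[0].astype(np.uint8)|mm)))
def sil(cm,p):
    pts=np.array([proj(cm,knob(p,x,y,z)) for x,y in out for z in (0,.032)])
    h=cv2.convexHull(((pts+.5)*64).astype(np.int32)) if 0 else cv2.convexHull((pts).astype(np.float32))
    k=8;a=np.zeros((480*1,640*1),np.uint8)
    im=np.zeros((60*k,60*k),np.uint8);o=np.array([cx-30,cy-30]) if 0 else None
    return h
def cost(p):
    tot=0
    for cm,m in ms:
        ys,xs=np.nonzero(m);o=np.array([int(xs.mean())-25,int(ys.mean())-25]);k=6
        big=cv2.resize(m[o[1]:o[1]+50,o[0]:o[0]+50],None,fx=k,fy=k,interpolation=cv2.INTER_NEAREST)
        im=np.zeros_like(big);h=(sil(cm,p).reshape(-1,2)-o+.5)*k
        cv2.fillPoly(im,[np.round(h).astype(np.int32)],1)
        tot+=(im!=big).sum()/k/k
    return tot
best=None
for a in np.arange(-1.5,0.6,.15)-0:
    r=minimize(cost,[.49,-.36,a],method='Nelder-Mead',options=dict(initial_simplex=[[.49,-.36,a],[.5,-.36,a],[.49,-.35,a],[.49,-.36,a+.15]],xatol=1e-4,fatol=.1))
    if best is None or r.fun<best.fun:best=r
print('knob',best.x,best.fun)
k=best.x
for cm,m in ms: print(proj(cm,knob(k,0,0,0)),proj(cm,knob(k,.03,0,0)),proj(cm,knob(k,.03,0,.032)))
E
python3 m2.py
```

```text
pump [0.52843737 0.07933974 0.10163145] [-0.8  0.6  0.8  0.7 -0.6 -0.5  0.5 -0.9]
seat [0.51351477 0.07781789 0.06      ]
hinge 0.08624522848616319 0.0033272791912026603
pull -0.04776450843125706 0.02975984265606199
pivot -0.07569948385595247 -0.06871409881081372
post -0.03378854589531371 -0.033283416073114656
1 247 264
1 240 296
knob [ 0.48695548 -0.35309448 -0.67536215] 63.61111111111111
[181.37914    246.47942413] [169.9873436  251.08076373] [167.62943634 240.84191151]
[499.51717988 257.51244632] [508.06662604 246.76009453] [514.4942506  245.69566863]
```

```bash
cat >> h.py <<'E'
PUMP=np.array([.5284,.0793,.1016])
def pw(x,y,z,p=PUMP):
    c,s=np.cos(p[2]),np.sin(p[2]); return np.array([p[0]+c*x-s*y,p[1]+s*x+c*y,z])
def Rdown(jaw):  # jaw dir angle in world
    z=np.array([np.cos(jaw),np.sin(jaw),0]);y=np.array([0,0,-1.]);x=np.cross(y,z);return R.from_matrix(np.c_[x,y,z])
def delta(target,rot=None,base=None):
    s=state() if base is None else base
    R0=R.from_rotvec(s['orientation'])
    d=R0.inv().apply(np.asarray(target)-s['eef_pos'])*100
    w=(R0.inv()*rot).as_rotvec() if rot is not None else np.zeros(3)
    return d.round(2).tolist(),w.round(4).tolist()
E
python3 - <<'E'
from h import *
s=state();M=R.from_rotvec(s['orientation']).as_matrix();print(M.round(3), s['time'])
T=capture('top')
c=lambda u,v:(u/4.6+225-.4,v/4.6+170-.4)
po=atz(T,c(426,346),.147);pv=atz(T,c(508,438),.12);print('post',po,'pivot',pv)
print('pull top',atz(T,c(264,368),.1385), atz(T,c(264,382),.125), 'model',pw(-.041,.03,.13))
d=po-pv;print(np.hypot(d[0],d[1]),np.arctan2(d[1],d[0])-PUMP[2]-np.radians(35))
jaw=np.arctan2(M[1,2],M[0,2]);print('jaw now',jaw)
for j in (np.pi/2+PUMP[2],-np.pi/2+PUMP[2]):
    print(delta([po[0],po[1],.25],Rdown(j)),delta([po[0],po[1],.121],Rdown(j)))
E
```

```text
[[ 0.969  0.     0.246]
 [-0.246 -0.     0.969]
 [ 0.    -1.    -0.   ]] 2.7
post [0.49969838 0.03803935 0.147     ] pivot [0.46392058 0.00414717 0.12      ]
pull top [0.49075546 0.10375905 0.1385    ] [0.48582035 0.10492481 0.125     ] model [0.48456867 0.10498686 0.13      ]
0.049282155860158314 0.04587431785178164
jaw now 1.322009590106408
([47.5, -1.87, -36.5], [0.0, -0.3504, -0.0]) ([47.5, 11.03, -36.5], [0.0, -0.3504, -0.0])
([47.5, -1.87, -36.5], [0.0, 2.7912, 0.0]) ([47.5, 11.03, -36.5], [0.0, 2.7912, 0.0])
```

Call:
arm_command([
  {"delta_pos":[4,0.3,-3],"delta_rot":[0,-0.03,0]},
  {"delta_pos":[8,0.6,-6],"delta_rot":[0,-0.06,0]},
  {"delta_pos":[12,1,-9],"delta_rot":[0,-0.09,0]},
  {"delta_pos":[16,1.5,-12],"delta_rot":[0,-0.12,0]},
  {"delta_pos":[20,2,-15],"delta_rot":[0,-0.15,0]},
  {"delta_pos":[24,2.5,-18],"delta_rot":[0,-0.18,0]},
  {"delta_pos":[28,3,-21],"delta_rot":[0,-0.21,0]},
  {"delta_pos":[32,3,-24],"delta_rot":[0,-0.24,0]},
  {"delta_pos":[36,3,-27],"delta_rot":[0,-0.27,0]},
  {"delta_pos":[40,3,-30],"delta_rot":[0,-0.3,0]},
  {"delta_pos":[44,3,-33],"delta_rot":[0,-0.33,0]},
  {"delta_pos":[47,3,-36],"delta_rot":[0,-0.35,0]},
], claw=4, force=30)

```text
time: 3.75
eef_pos: [0.442, 0.1174, 0.2022]
orientation: [-1.569, -0.081, 0.08]
wrist_force: [0.7, 0.3, -0.1]
grip_width: 0.04
```

```bash
python3 - <<'E'
from h import *
print(state()['time'],state()['eef_pos'],state()['grip_width'])
print(delta([.4995,.038,.121],Rdown(np.pi/2+.1016)))
c=capture('wrist');cv2.imwrite('pics/w1.png',c['image'])
c=capture('top');cv2.imwrite('pics/t1.png',c['image'][150:330,200:400])
E
```

```text
3.75 [0.44197611 0.11741166 0.20224878] 0.039951411489725565
([4.9, 8.13, -8.49], [-0.0003, 0.0008, 0.0009])
```

View pics/w1.png

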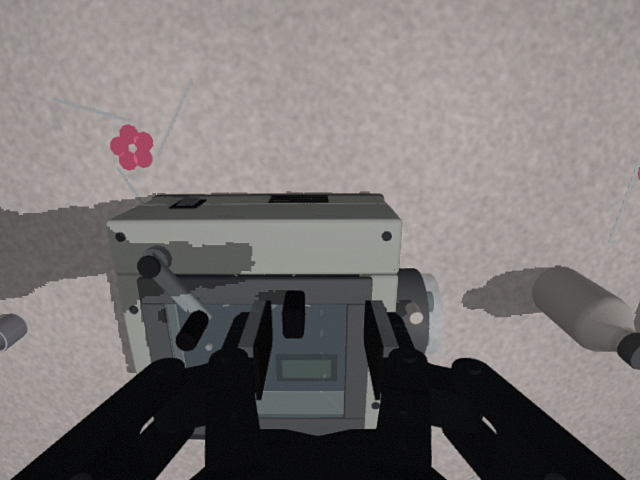

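Call:
arm_command([
  {"delta_pos":[2.5,0,-4],"delta_rot":[0,0,0]},
  {"delta_pos":[4.9,0,-8],"delta_rot":[0,0,0]},
  {"delta_pos":[4.9,0,-8.5],"delta_rot":[0,0,0]},
  {"delta_pos":[4.9,0,-8.5],"delta_rot":[0,0,0]},
  {"delta_pos":[4.9,0,-8.5],"delta_rot":[0,0,0]},
  {"delta_pos":[4.9,0,-8.5],"delta_rot":[0,0,0]},
])

```text
time: 4.35
eef_pos: [0.4976, 0.0405, 0.202]
orientation: [-1.569, -0.079, 0.08]
wrist_force: [-0.2, -0.2, -0.4]
grip_width: 0.04
```

```bash
python3 - <<'E'
from h import *
print(state()['time'],state()['eef_pos'],state()['grip_width'])
print(delta([.4995,.038,.121],Rdown(np.pi/2+.1016)))
c=capture('wrist');cv2.imwrite('pics/w2.png',c['image'])
g=state()['eef_pos'];print(proj(c,[g[0],g[1],.137]), proj(c,[.4995,.038,.147]))
E
```

```text
4.35 [0.49763882 0.04049265 0.2019995 ] 0.04000716495471731
([0.16, 8.1, -0.27], [-0.0005, 0.0002, -0.0006])
[318.2794165 263.5311851] [313.30801146 272.42162728]
```

View pics/w2.png

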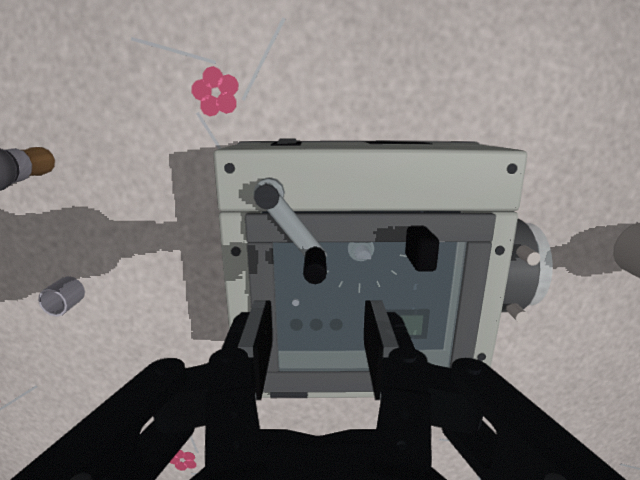

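Call:
arm_command([
  {"delta_pos":[0.1,2,-0.25]},
  {"delta_pos":[0.15,4,-0.25]},
  {"delta_pos":[0.15,6,-0.25]},
  {"delta_pos":[0.15,8,-0.25]},
  {"delta_pos":[0.15,8,-0.25]},
  {"delta_pos":[0.15,8,-0.25]},
])

```text
schema error: expected keys delta_pos, delta_rot
```

Call:
arm_command([
  {"delta_pos":[0,0,0]},
  {"delta_pos":[0,0,0]},
  {"delta_pos":[0,0,0]},
  {"delta_pos":[0,0,0]},
], claw=0.5, force=30)

```text
schema error: expected keys delta_pos, delta_rot
```

```bash
python3 - <<'E'
from h import *
s=state();print(s['time'],s['eef_pos'],s['grip_width'],s['wrist_force'])
pv=pw(-.0735,-.068,0)[:2];print(pv)
pv=np.array([.4635,.0041])
d=s['eef_pos'][:2]-pv;r=np.hypot(*d);a0=np.arctan2(d[1],d[0]);print(r,a0-PUMP[2]-np.radians(35))
for k in np.arange(.15,1.26,.1):
    a=PUMP[2]+np.radians(35)+k
    t=np.array([pv[0]+.05*np.cos(a),pv[1]+.05*np.sin(a),s['eef_pos'][2]]);print(round(k,2),delta(t)[0])
E
```

```text
4.4 [0.49762452 0.04071728 0.202157  ] 0.03983141987088327 [-0.15981219 -0.5107638  -0.64073152]
[0.46217595 0.00419591]
0.050053053365215275 0.1081557063572639
0.15 [-0.14, 0.0, 0.15]
0.25 [-0.51, 0.0, 0.5]
0.35 [-0.9, 0.0, 0.8]
0.45 [-1.32, 0.0, 1.07]
0.55 [-1.77, 0.0, 1.29]
0.65 [-2.24, 0.0, 1.47]
0.75 [-2.72, 0.0, 1.6]
0.85 [-3.22, 0.0, 1.68]
0.95 [-3.72, 0.0, 1.71]
1.05 [-4.21, 0.0, 1.69]
1.15 [-4.71, 0.0, 1.62]
1.25 [-5.2, 0.0, 1.5]
```

Call:
arm_command([
  {"delta_pos":[0.1,2,-0.25],"delta_rot":[0,0,0]},
  {"delta_pos":[0.15,4,-0.25],"delta_rot":[0,0,0]},
  {"delta_pos":[0.15,6,-0.25],"delta_rot":[0,0,0]},
  {"delta_pos":[0.15,8,-0.25],"delta_rot":[0,0,0]},
  {"delta_pos":[0.15,8,-0.25],"delta_rot":[0,0,0]},
  {"delta_pos":[0.15,8,-0.25],"delta_rot":[0,0,0]},
])

```text
time: 4.9
eef_pos: [0.4988, 0.0383, 0.1218]
orientation: [-1.569, -0.079, 0.082]
wrist_force: [0.6, 1.0, 0.0]
grip_width: 0.04
```

Call:
arm_command([
  {"delta_pos":[0,0,0],"delta_rot":[0,0,0]},
  {"delta_pos":[0,0,0],"delta_rot":[0,0,0]},
  {"delta_pos":[0,0,0],"delta_rot":[0,0,0]},
  {"delta_pos":[0,0,0],"delta_rot":[0,0,0]},
], claw=0.5, force=30)

```text
time: 5.23
eef_pos: [0.5011, 0.038, 0.1237]
orientation: [-1.568, -0.082, 0.077]
wrist_force: [1.3, 3.1, 4.9]
grip_width: 0.0128
```

```bash
python3 - <<'E'
from h import *
s=state();print(s['time'],s['eef_pos'],s['grip_width'],s['wrist_force'])
pv=np.array([.4635,.0041])
d=s['eef_pos'][:2]-pv;r=np.hypot(*d);a0=np.arctan2(d[1],d[0]);print(r,a0-PUMP[2]-np.radians(35))
for k in np.arange(.15,1.26,.1):
    a=PUMP[2]+np.radians(35)+k
    t=np.array([pv[0]+.05*np.cos(a),pv[1]+.05*np.sin(a),s['eef_pos'][2]]);print(round(k,2),delta(t)[0])
E
```

```text
5.2333 [0.50107105 0.03797432 0.12365461] 0.012807734921544472 [1.2978931  3.07299351 4.88200341]
0.05058708421095921 0.021236900821431592
0.15 [-0.46, -0.0, 0.46]
0.25 [-0.82, -0.0, 0.8]
0.35 [-1.22, -0.0, 1.11]
0.45 [-1.64, -0.0, 1.37]
0.55 [-2.09, -0.0, 1.6]
0.65 [-2.56, -0.01, 1.77]
0.75 [-3.04, -0.01, 1.9]
0.85 [-3.53, -0.01, 1.98]
0.95 [-4.03, -0.01, 2.01]
1.05 [-4.53, -0.01, 1.99]
1.15 [-5.03, -0.01, 1.92]
1.25 [-5.51, -0.02, 1.8]
```

Call:
arm_command([
  {"delta_pos":[-0.4,-0.2,0.4],"delta_rot":[0,0,0]},
  {"delta_pos":[-0.8,-0.3,0.8],"delta_rot":[0,0,0]},
  {"delta_pos":[-1.2,-0.3,1.1],"delta_rot":[0,0,0]},
  {"delta_pos":[-1.65,-0.3,1.4],"delta_rot":[0,0,0]},
  {"delta_pos":[-2.1,-0.3,1.6],"delta_rot":[0,0,0]},
  {"delta_pos":[-2.55,-0.3,1.75],"delta_rot":[0,0,0]},
  {"delta_pos":[-3.05,-0.3,1.9],"delta_rot":[0,0,0]},
  {"delta_pos":[-3.55,-0.3,2.0],"delta_rot":[0,0,0]},
  {"delta_pos":[-4.05,-0.3,2.0],"delta_rot":[0,0,0]},
  {"delta_pos":[-4.55,-0.3,2.0],"delta_rot":[0,0,0]},
  {"delta_pos":[-5.05,-0.3,1.9],"delta_rot":[0,0,0]},
  {"delta_pos":[-5.3,-0.3,1.85],"delta_rot":[0,0,0]},
])

```text
time: 6.23
eef_pos: [0.4435, 0.052, 0.1244]
orientation: [-1.565, -0.078, 0.082]
wrist_force: [0.5, 9.7, -11.3]
grip_width: 0.0124
```

```bash
python3 - <<'E'
from h import *
s=state();print(s['time'],s['eef_pos'],s['grip_width'],s['wrist_force'])
c=capture('wrist');cv2.imwrite('pics/w3.png',c['image'])
E
```

```text
6.2333 [0.44352051 0.05197795 0.12437168] 0.012376522173646673 [  0.52773601   9.66615031 -11.2697877 ]
```

View pics/w3.png

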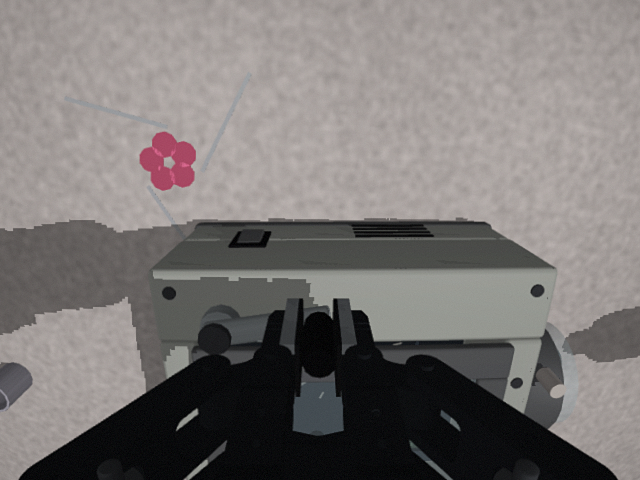

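Call:
arm_command([
  {"delta_pos":[0,0,0],"delta_rot":[0,0,0]},
  {"delta_pos":[0,0,0],"delta_rot":[0,0,0]},
  {"delta_pos":[0,-2,0],"delta_rot":[0,0,0]},
  {"delta_pos":[0,-5,0],"delta_rot":[0,0,0]},
  {"delta_pos":[0,-7,0],"delta_rot":[0,0,0]},
  {"delta_pos":[2,-7,3],"delta_rot":[0,0,0]},
  {"delta_pos":[4,-7,5.3],"delta_rot":[0,0,0]},
  {"delta_pos":[4,-7,5.3],"delta_rot":[0,0,0]},
  {"delta_pos":[4,-7,5.3],"delta_rot":[0,0,0]},
], claw=4)

```text
time: 7.03
eef_pos: [0.4804, 0.1077, 0.1956]
orientation: [-1.57, -0.081, 0.08]
wrist_force: [-0.5, -0.2, 0.2]
grip_width: 0.0402
```

```bash
python3 - <<'E'
from h import *
s=state();print(s['time'],s['eef_pos'],s['grip_width'],s['wrist_force'])
c=capture('wrist');cv2.imwrite('pics/w4.png',c['image'])
t=[.4850,.1045]
for z in (.1065,.1385):print(proj(c,[*t,z]))
print(delta([*t,.116],Rdown(np.pi/2+.1016)))
E
```

```text
7.0333 [0.48036507 0.10769502 0.19561883] 0.04021882161644923 [-0.45151179 -0.22017361  0.17718008]
[312.60460393 256.11433919]
[311.82025993 275.15069572]
([0.5, 7.94, -0.3], [0.0008, 0.0001, -0.0001])
```

View pics/w4.png

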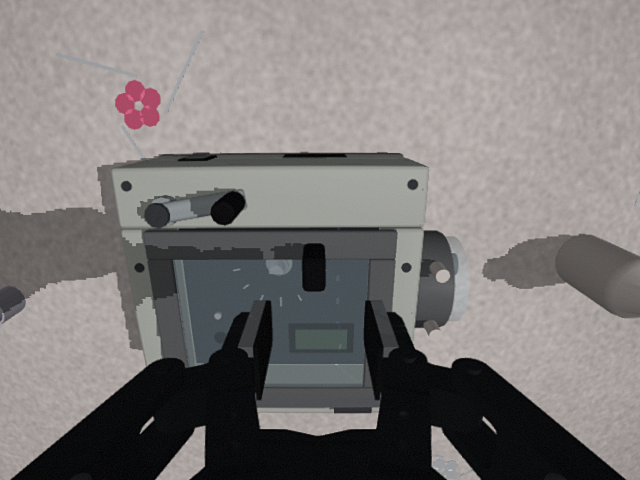

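Call:
arm_command([
  {"delta_pos":[0.5,2,-0.25],"delta_rot":[0,0,0]},
  {"delta_pos":[0.5,5,-0.25],"delta_rot":[0,0,0]},
  {"delta_pos":[0.5,7,-0.25],"delta_rot":[0,0,0]},
  {"delta_pos":[0.5,7.9,-0.25],"delta_rot":[0,0,0]},
  {"delta_pos":[0.5,7.9,-0.25],"delta_rot":[0,0,0]},
  {"delta_pos":[0.5,7.9,-0.25],"delta_rot":[0,0,0]},
])

```text
time: 7.58
eef_pos: [0.4848, 0.1046, 0.1167]
orientation: [-1.57, -0.079, 0.079]
wrist_force: [0.3, -0.4, 1.4]
grip_width: 0.0398
```

Call:
arm_command([
  {"delta_pos":[0,0,0],"delta_rot":[0,0,0]},
  {"delta_pos":[0,0,0],"delta_rot":[0,0,0]},
  {"delta_pos":[0,0,0],"delta_rot":[0,0,0]},
  {"delta_pos":[0,0,0],"delta_rot":[0,0,0]},
], claw=0.5, force=30)

```text
time: 7.92
eef_pos: [0.4859, 0.1056, 0.1177]
orientation: [-1.568, -0.082, 0.078]
wrist_force: [-2.2, 1.7, 6.3]
grip_width: 0.0132
```

```bash
python3 - <<'E'
from h import *
s=state();print(s['time'],s['eef_pos'],s['grip_width'],s['wrist_force'])
e=s['eef_pos'];h=pw(.087,0,.1005)
ax=np.array([np.cos(PUMP[2]),np.sin(PUMP[2]),0])
v=e+[0,0,.019]-h; f=v@ax; lat=v-ax*f; u=v[2]; print('f',f,'u',u)
for th in list(np.arange(.15,1.51,.15))+[1.55,1.6]:
    a=np.arctan2(u,f)-th; r=np.hypot(u,f)
    t=h+ax*r*np.cos(a)+[0,0,r*np.sin(a)-.019]+np.array([lat[0],lat[1],0])
    print(round(th,2),delta(t)[0])
E
```

```text
7.9167 [0.48592667 0.10559579 0.11772546] 0.01323834921180812 [-2.23821654  1.73613598  6.28652749]
f -0.1265872420946646 u 0.03622546079057462
0.15 [0.69, -1.85, 0.0]
0.3 [1.65, -3.57, 0.0]
0.45 [2.85, -5.14, 0.0]
0.6 [4.27, -6.5, 0.0]
0.75 [5.89, -7.64, 0.01]
0.9 [7.65, -8.52, 0.01]
1.05 [9.53, -9.13, 0.01]
1.2 [11.47, -9.46, 0.01]
1.35 [13.45, -9.49, 0.01]
1.5 [15.4, -9.22, 0.01]
1.55 [16.04, -9.06, 0.01]
1.6 [16.67, -8.88, 0.01]
```

Call:
arm_command([
  {"delta_pos":[0.3,-0.9,0],"delta_rot":[0,0,0]},
  {"delta_pos":[0.7,-1.85,0],"delta_rot":[0,0,0]},
  {"delta_pos":[1.15,-2.75,0],"delta_rot":[0,0,0]},
  {"delta_pos":[1.65,-3.55,0],"delta_rot":[0,0,0]},
  {"delta_pos":[2.25,-4.4,0],"delta_rot":[0,0,0]},
  {"delta_pos":[2.85,-5.15,0],"delta_rot":[0,0,0]},
  {"delta_pos":[3.55,-5.85,0],"delta_rot":[0,0,0]},
  {"delta_pos":[4.25,-6.5,0],"delta_rot":[0,0,0]},
  {"delta_pos":[5.9,-7.65,0],"delta_rot":[0,0,0]},
])

```text
time: 8.67
eef_pos: [0.5403, 0.1113, 0.1921]
orientation: [-1.569, -0.074, 0.086]
wrist_force: [-5.4, 2.3, -1.3]
grip_width: 0.0133
```

```bash
python3 - <<'E'
from h import *
s=state();print(s['time'],s['eef_pos'],s['grip_width'],s['wrist_force'])
c=capture('scene');cv2.imwrite('pics/s5.png',cv2.resize(c['image'][100:340,230:480],None,fx=2.4,fy=2.4))
e=s['eef_pos'];h=pw(.087,0,.1005)
ax=np.array([np.cos(PUMP[2]),np.sin(PUMP[2]),0])
v=e+[0,0,.019]-h; f=v@ax; u=v[2]; print('f',f,'u',u,np.hypot(f,u)); lat=v-ax*f-[0,0,u]
a0=np.arctan2(.0362,-.1266);print('th',a0-np.arctan2(u,f)); r=.1316
for th in list(np.arange(.8,1.51,.1))+[1.55,1.6]:
    a=a0-th
    t=h+ax*r*np.cos(a)+[0,0,r*np.sin(a)-.019]+lat
    print(round(th,2),delta(t)[0])
E
```

```text
8.6667 [0.54025313 0.1112793  0.19208917] 0.013332774696012321 [-5.40529711  2.265007   -1.27049155]
f -0.07196448229939605 u 0.11058917395940193 0.131942609151263
th 0.7153947868226407
0.8 [0.53, -0.29, -0.01]
0.9 [1.72, -0.86, -0.01]
1.0 [2.96, -1.3, -0.01]
1.1 [4.24, -1.62, -0.01]
1.2 [5.54, -1.8, -0.01]
1.3 [6.85, -1.86, -0.01]
1.4 [8.17, -1.79, -0.01]
1.5 [9.46, -1.58, -0.01]
1.55 [10.1, -1.43, -0.01]
1.6 [10.74, -1.25, -0.01]
```

View pics/s5.png

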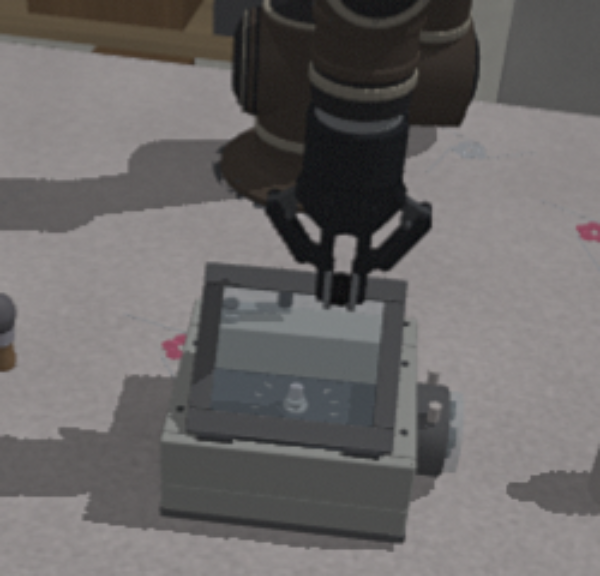

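The cover is following; continuing to just past upright.

Call:
arm_command([
  {"delta_pos":[1.1,-0.6,0],"delta_rot":[0,0,0]},
  {"delta_pos":[2.3,-1.1,0],"delta_rot":[0,0,0]},
  {"delta_pos":[3.6,-1.45,0],"delta_rot":[0,0,0]},
  {"delta_pos":[4.9,-1.7,0],"delta_rot":[0,0,0]},
  {"delta_pos":[6.2,-1.85,0],"delta_rot":[0,0,0]},
  {"delta_pos":[7.5,-1.85,0],"delta_rot":[0,0,0]},
  {"delta_pos":[8.8,-1.7,0],"delta_rot":[0,0,0]},
  {"delta_pos":[10.1,-1.4,0],"delta_rot":[0,0,0]},
  {"delta_pos":[10.7,-1.25,0],"delta_rot":[0,0,0]},
  {"delta_pos":[10.7,-1.25,0],"delta_rot":[0,0,0]},
  {"delta_pos":[10.7,-1.25,0],"delta_rot":[0,0,0]},
  {"delta_pos":[10.7,-1.25,0],"delta_rot":[0,0,0]},
])

```text
time: 9.72
eef_pos: [0.6515, 0.123, 0.207]
orientation: [-1.567, -0.083, 0.077]
wrist_force: [1.6, 3.8, 5.5]
grip_width: 0.0134
```

```bash
python3 - <<'E'
from h import *
s=state();print(s['time'],s['eef_pos'],s['grip_width'],s['wrist_force'])
c=capture('scene');cv2.imwrite('pics/s6.png',cv2.resize(c['image'][100:340,230:480],None,fx=2.4,fy=2.4))
e=s['eef_pos'];h=pw(.087,0,.1005)
ax=np.array([np.cos(PUMP[2]),np.sin(PUMP[2]),0])
v=e+[0,0,.019]-h; f=v@ax; u=v[2]; print('f',f,'u',u,np.hypot(f,u)); 
a0=np.arctan2(.0362,-.1266);print('th',a0-np.arctan2(u,f))
E
```

```text
9.7167 [0.65153499 0.12303882 0.20704454] 0.013373725067144947 [1.63758466 3.793388   5.49711695]
f 0.03993622386581366 u 0.12554454393758624 0.13174344192086718
th 1.600270161821537
```

View pics/s6.png

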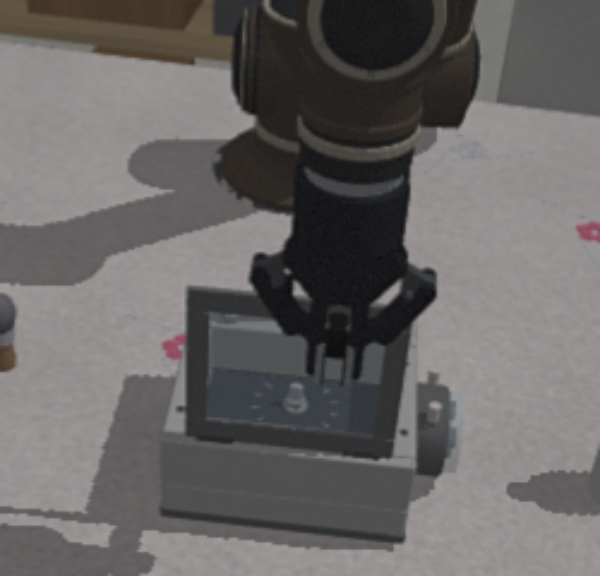

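Call:
arm_command([
  {"delta_pos":[0,0,0],"delta_rot":[0,0,0]},
  {"delta_pos":[0,0,0],"delta_rot":[0,0,0]},
  {"delta_pos":[0,-2.5,0],"delta_rot":[0,0,0]},
  {"delta_pos":[0,-5.5,0],"delta_rot":[0,0,0]},
  {"delta_pos":[0,-9,0],"delta_rot":[0,0,0]},
  {"delta_pos":[-2,-9.5,0],"delta_rot":[0,0,0]},
  {"delta_pos":[-6,-9.5,-1],"delta_rot":[0,0,0]},
  {"delta_pos":[-10,-9.5,-2],"delta_rot":[0,0,0]},
  {"delta_pos":[-14,-9.5,-3],"delta_rot":[0,0,0]},
  {"delta_pos":[-15,-6,-3],"delta_rot":[0,0,0]},
  {"delta_pos":[-15,-2,-3],"delta_rot":[0,0,0]},
  {"delta_pos":[-15,3.5,-3],"delta_rot":[0,0,0]},
], claw=4.5)

```text
time: 10.77
eef_pos: [0.5037, 0.0764, 0.184]
orientation: [-1.569, -0.083, 0.075]
wrist_force: [1.5, 0.4, -0.1]
grip_width: 0.0454
```

```bash
python3 - <<'E'
from h import *
s=state();print(s['time'],s['eef_pos'],s['grip_width'],s['wrist_force'])
c=capture('wrist');cv2.imwrite('pics/w7.png',c['image'])
for z in(.06,.074): print(proj(c,pw(-.015,0,z)))
u=proj(c,pw(-.015,0,.07)).astype(int);print(u)
cv2.imwrite('pics/w7c.png',cv2.resize(c['image'][max(0,u[1]-50):u[1]+50,u[0]-50:u[0]+50],None,fx=6,fy=6,interpolation=cv2.INTER_CUBIC))
for t in('spindle_seat',):print(finder.landmark_of(t,c))
c=capture('scene');cv2.imwrite('pics/s7.png',cv2.resize(c['image'][100:340,230:480],None,fx=2.4,fy=2.4))
E
```

```text
10.7667 [0.50369206 0.07643649 0.1839925 ] 0.0454006586002959 [ 1.50018216  0.40883653 -0.12477648]
[318.44316363 246.38612981]
[318.46175023 252.70454568]
[318 250]
[{'xy': [314.0, 250.1], 'score': 0.55}]
```

View pics/w7.png

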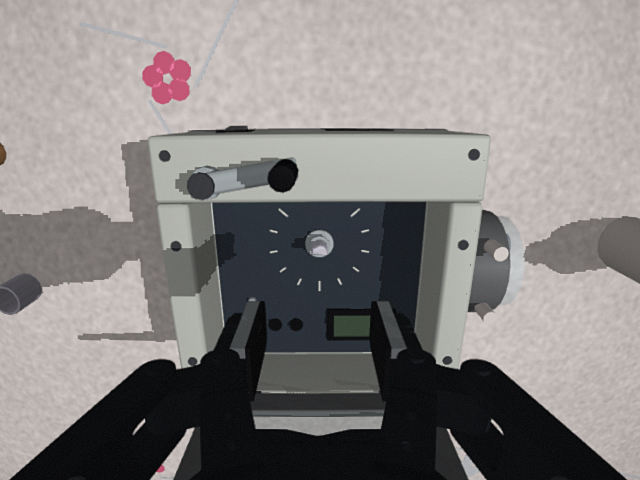

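View pics/w7c.png

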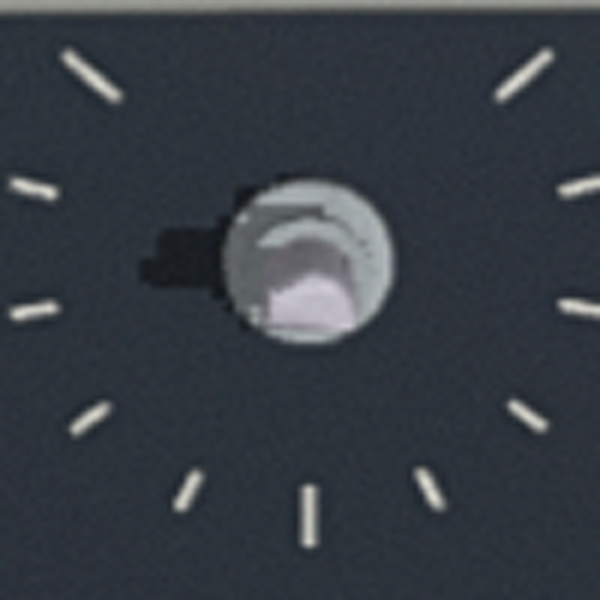

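View pics/s7.png

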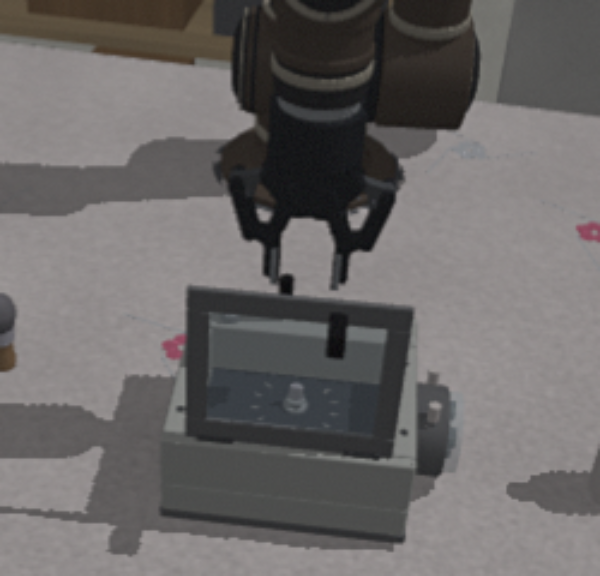

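Call:
arm_command([
  {"delta_pos":[1.5,2,0.1],"delta_rot":[0,0,0]},
  {"delta_pos":[2.6,5,0.1],"delta_rot":[0,0,0]},
  {"delta_pos":[2.6,5,0.1],"delta_rot":[0,0,0]},
  {"delta_pos":[2.6,5,0.1],"delta_rot":[0,0,0]},
  {"delta_pos":[2.6,5,0.1],"delta_rot":[0,0,0]},
])

```text
time: 11.33
eef_pos: [0.5313, 0.0808, 0.1364]
orientation: [-1.569, -0.082, 0.077]
wrist_force: [-0.5, 0.4, 0.6]
grip_width: 0.0452
```

```bash
python3 - <<'E'
from h import *
s=state();print(s['time'],s['eef_pos'],s['grip_width'],s['wrist_force'])
c=capture('wrist');np.save('c8.npy',c,allow_pickle=True)
for z in(.06,.074): print(proj(c,pw(-.015,0,z)))
u=proj(c,pw(-.015,0,.07)).astype(int);print(u)
cv2.imwrite('pics/w8c.png',cv2.resize(c['image'][max(0,u[1]-40):u[1]+40,u[0]-40:u[0]+40],None,fx=7.5,fy=7.5,interpolation=cv2.INTER_CUBIC))
for t in('spindle_seat',):print(finder.landmark_of(t,c))
E
```

```text
11.3333 [0.53126827 0.08077716 0.13636283] 0.045165313402147765 [-0.53914321  0.36753431  0.62115312]
[316.01719502 229.21182536]
[315.89955561 236.02258203]
[315 233]
[{'xy': [313.0, 228.2], 'score': 0.85}]
```

View pics/w8c.png

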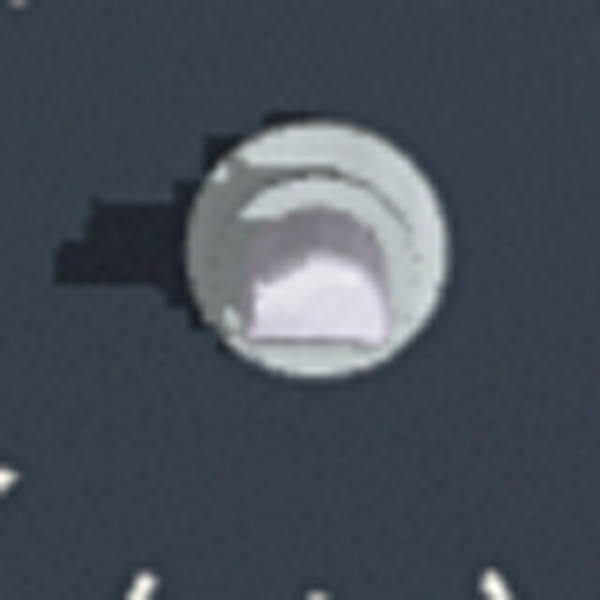

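```bash
python3 - <<'E'
from h import *
c=np.load('c8.npy',allow_pickle=True).item()
g=cv2.cvtColor(c['image'],cv2.COLOR_BGR2GRAY).astype(float)
x0,y0=275,193
# print zone around flat edge
print(g[230:246,304:332].astype(int))
b=c['image'].astype(int);print((b[230:246,304:332,2]-b[230:246,304:332,1]))
E
```

```text
[[119 120 121 119 133 165 159 182 209 222 230 231 230 229 229 229 231 233
  232 212 188 161 165 186 194 191 185 203]
 [118 121 118 123 144 202 217 225 229 228 229 227 226 223 221 220 221 224
  222 222 208 180 164 188 193 193 197 202]
 [123 119 118 127 139 195 223 228 228 227 226 225 221 218 220 223 220 220
  218 221 220 196 170 187 193 197 202 207]
 [120 123 114 126 140 221 226 221 223 224 225 222 221 220 221 223 219 218
  219 223 223 207 178 189 192 196 201 208]
 [126 174 141 125 142 212 220 218 215 219 220 217 218 221 221 220 216 221
  222 221 221 214 186 178 188 194 202 204]
 [126 182 175 136 143 200 213 211 212 212 211 215 217 220 218 220 221 221
  222 220 220 219 192 179 186 180 196 162]
 [115 155 171 141 159 198 207 208 207 208 208 211 214 216 215 218 222 223
  221 220 221 222 194 186 196 196 179 111]
 [ 89 124 153 144 182 199 199 199 205 208 210 215 210 206 210 212 218 218
  219 220 223 222 195 195 201 179 114  63]
 [ 57 134 182 163 154 145 141 140 144 137 147 151 145 143 149 157 161 164
  162 183 197 202 176 192 179 114  66  59]
 [ 39  64 127 176 167 177 180 180 178 177 176 1
[... 1945 characters left out ...]
 -9  -7  -9  -8  -7  -7  -7  -8  -8  -7  -6  -8  -7  -7  -8  -8  -8  -7
   -7  -7  -8  -8  -9  -7  -7  -6  -7  -7]
 [ -9 -10  -8  -8  -7  -8  -8  -5  -7  -8  -8  -6  -7  -7  -6  -7  -7  -7
   -6  -5  -8  -6  -7  -8  -8  -7  -7  -7]
 [-10  -8 -10  -8  -8 -10  -7  -9  -7  -9  -7  -8  -7 -10  -8  -8  -6  -6
   -7  -6  -5  -8 -10  -7  -8  -8 -10  -7]
 [-10  -7 -10  -8  -5  -7  -9  -8  -7  -8  -8  -9  -7  -4  -5  -8  -6  -9
   -8  -6  -8  -8  -7  -6  -8  -7  -6  -7]
 [ -8  -8  -8 -10  -7  -8  -8 -10 -11  -9  -8 -10  -9  -8  -9  -9  -9 -11
   -7  -8  -7  -6  -7  -7  -8  -9  -7 -10]
 [ -9  -8 -10  -7  -8  -9  -7  -8  -6  -9  -8  -9  -9  -8 -10  -8  -7 -10
  -10  -8  -7  -8  -9  -8  -8  -7  -9  -8]]
```

```bash
cat > fitsp.py <<'E'
from h import *
from scipy.optimize import minimize
import sys
def Dring(r,fl,n=60):
    a=np.linspace(0,2*np.pi,n*4,endpoint=False);p=np.c_[r*np.cos(a),r*np.sin(a)]
    p[:,0]=np.minimum(p[:,0],fl);return p
def fit(c,cent,z0=.06):
    b=c['image'].astype(float); d=cv2.GaussianBlur(b[:,:,2]-b[:,:,1],(0,0),.7)
    o=np.array([cent[0]-22,cent[1]-24]);k=8
    sub=d[o[1]:o[1]+44,o[0]:o[0]+44].astype(np.float32)
    big=cv2.resize(sub,None,fx=k,fy=k,interpolation=cv2.INTER_LINEAR)>-1.5
    n,l,st,_=cv2.connectedComponentsWithStats(big.astype(np.uint8))
    big=(l==1+np.argmax(st[1:,4])).astype(np.uint8)
    def poly(p):
        P=[]
        for z,r in((.0,.006),(.0122,.006),(.014,.006-CH)):
            q=Dring(r,.002);cs,sn=np.cos(p[2]),np.sin(p[2])
            for x,y in q:P.append(proj(c,[p[0]+cs*x-sn*y,p[1]+sn*x+cs*y,z0+z]))
        return cv2.convexHull(np.array(P,np.float32)).reshape(-1,2)
    def cost(p):
        im=np.zeros_like(big);h=(poly(p)-o+.5)*k
        cv2.fillPoly(im,[np.round(h*16).astype(np.int32)],1,shift=4)
        return (im!=big).sum()/k/k
    best=None
    s=pw(-.015,0,0)
    for a in np.arange(-.4,.61,.2):
        x=np.array([s[0],s[1],a]);r=minimize(cost,x,method='Nelder-Mead',options=dict(initial_simplex=[x,x+[.002,0,0],x+[0,.002,0],x+[0,0,.12]],xatol=1e-5,fatol=.05))
        if best is None or r.fun<best.fun:best=r
    return best.x,best.fun,big.sum()/k/k
for CH in (.0018,.0009):
    c=np.load('c8.npy',allow_pickle=True).item()
    print(CH,fit(c,(317,226)))
print(pw(-.015,0,0))
E
python3 fitsp.py
```

```text
0.0018 (array([0.51321721, 0.07812294, 0.0392157 ]), np.float64(31.8125), np.float64(313.21875))
0.0009 (array([0.51336759, 0.07815226, 0.05229887]), np.float64(33.484375), np.float64(313.21875))
[0.51347735 0.07777862 0.        ]
```

```bash
python3 - <<'E'
from h import *
j=-.675+np.pi/2
print(delta([.487,-.353,.14],Rdown(j)),delta([.487,-.353,.22],Rdown(j)))
E
```

```text
([-8.77, -0.42, -42.71], [-0.0016, 0.7762, 0.0035]) ([-8.74, -8.42, -42.71], [-0.0016, 0.7762, 0.0035])
```

Call:
arm_command([
  {"delta_pos":[-1,-4,0],"delta_rot":[0,0,0]},
  {"delta_pos":[-2,-8,0],"delta_rot":[0,0,0]},
  {"delta_pos":[-3,-8.5,-4],"delta_rot":[0,0.08,0]},
  {"delta_pos":[-4,-8.5,-8],"delta_rot":[0,0.16,0]},
  {"delta_pos":[-5,-8.5,-12],"delta_rot":[0,0.24,0]},
  {"delta_pos":[-5.5,-8.5,-16],"delta_rot":[0,0.32,0]},
  {"delta_pos":[-6,-8.5,-20],"delta_rot":[0,0.4,0]},
  {"delta_pos":[-6.5,-8.5,-24],"delta_rot":[0,0.48,0]},
  {"delta_pos":[-7,-8.5,-28],"delta_rot":[0,0.56,0]},
  {"delta_pos":[-7.5,-8.5,-32],"delta_rot":[0,0.64,0]},
  {"delta_pos":[-8,-8.5,-36],"delta_rot":[0,0.72,0]},
  {"delta_pos":[-8.5,-8,-40],"delta_rot":[0,0.77,0]},
], claw=5)

```text
time: 12.43
eef_pos: [0.4857, -0.3284, 0.2166]
orientation: [-1.507, 0.523, -0.53]
wrist_force: [1.3, -0.0, -0.6]
grip_width: 0.05
```

```bash
python3 - <<'E'
from h import *
j=-.675+np.pi/2
print(state()['time'],state()['eef_pos'])
print(delta([.487,-.353,.14],Rdown(j)))
E
```

```text
12.4333 [ 0.48565029 -0.32836966  0.21659611]
([1.61, 7.67, -1.85], [-0.0004, 0.0022, 0.0046])
```

Call:
arm_command([
  {"delta_pos":[1.6,2,-1.8],"delta_rot":[0,0,0]},
  {"delta_pos":[1.6,5,-1.8],"delta_rot":[0,0,0]},
  {"delta_pos":[1.6,7.6,-1.8],"delta_rot":[0,0,0]},
  {"delta_pos":[1.6,7.6,-1.8],"delta_rot":[0,0,0]},
  {"delta_pos":[1.6,7.6,-1.8],"delta_rot":[0,0,0]},
  {"delta_pos":[1.6,7.6,-1.8],"delta_rot":[0,0,0]},
])

```text
time: 12.93
eef_pos: [0.4878, -0.3502, 0.1401]
orientation: [-1.508, 0.521, -0.525]
wrist_force: [-0.3, 0.5, 0.6]
grip_width: 0.0502
```

```bash
python3 - <<'E'
from h import *
s=state();print(s['time'],s['eef_pos'],s['grip_width'])
c=capture('wrist');np.save('c9.npy',c,allow_pickle=True)
im=c['image'].copy();cv2.imwrite('pics/w9.png',im)
for t in('knob','knob_nose','knob_bore'):print(t,[(np.round(r['xy'],1),round(r['score'],2)) for r in finder.landmark_of(t,c)])
k=[.487,-.353,-.675]
for x,y,z in((0,0,0),(.03,0,0),(.03,0,.032),(-.018,0,.032)):print(proj(c,pw(x,y,z,k)))
E
```

```text
12.9333 [ 0.48776111 -0.35022638  0.14006856] 0.050186167794804004
knob [(array([397.4, 302.4]), 0.88), (array([311.6, 231.8]), 0.86), (array([234.4, 111.2]), 0.84), (array([312.1, 264. ]), 0.21)]
knob_nose [(array([315. , 264.7]), 0.95), (array([365.2, 324.1]), 0.8), (array([218.1, 166.6]), 0.63)]
knob_bore [(array([238.2, 112.9]), 0.97), (array([398.2, 299.2]), 0.92), (array([316.1, 229.1]), 0.62)]
[314.95912656 229.32016405]
[314.80117335 264.31289133]
[314.4712697  280.40480367]
[314.7389368 217.5761175]
```

View pics/w9.png

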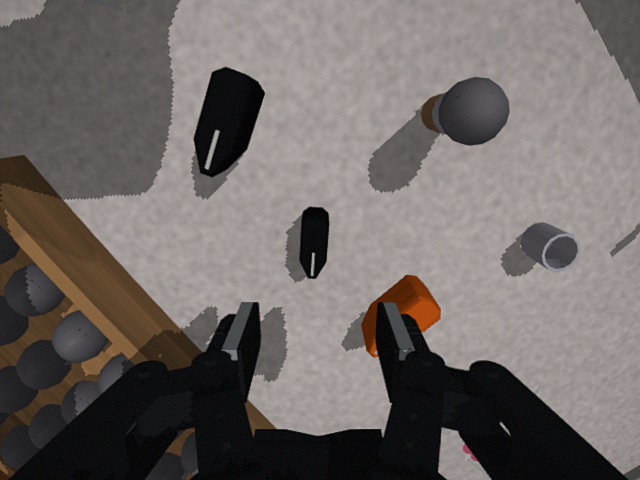

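```bash
cat > fitk.py <<'E'
from h import *
from scipy.optimize import minimize
c=np.load('c9.npy',allow_pickle=True).item()
g=c['image'].max(2).astype(np.float32)
o=np.array([280,195]);k=6
sub=g[o[1]:o[1]+95,o[0]:o[0]+70]
big=cv2.resize(sub,None,fx=k,fy=k,interpolation=cv2.INTER_LINEAR)<62
cv2.imwrite('pics/k9.png',cv2.resize(sub,None,fx=k,fy=k))
n,l,st,_=cv2.connectedComponentsWithStats(big.astype(np.uint8));big=(l==1+np.argmax(st[1:,4])).astype(np.uint8)
big=cv2.morphologyEx(big,cv2.MORPH_CLOSE,np.ones((25,25),np.uint8))
out=[(-.018,-.006),(-.014,-.010),(.016,-.010),(.030,0),(.016,.010),(-.014,.010),(-.018,.006)]
def hull(p): return cv2.convexHull(np.array([proj(c,pw(x,y,z,p)) for x,y in out for z in (0,.032)],np.float32)).reshape(-1,2)
def cost(p):
    im=np.zeros_like(big);h=(hull(p)-o+.5)*k
    cv2.fillPoly(im,[np.round(h*16).astype(np.int32)],1,shift=4);return (im!=big).sum()/k/k
x=np.array([.487,-.353,-.675])
r=minimize(cost,x,method='Nelder-Mead',options=dict(initial_simplex=[x,x+[.003,0,0],x+[0,.003,0],x+[0,0,.1]],xatol=1e-5,fatol=.05))
print(r.x,r.fun,big.sum()/k/k)
im=cv2.cvtColor(cv2.resize(sub,None,fx=k,fy=k),cv2.COLOR_GRAY2BGR)
cv2.polylines(im,[np.round((hull(r.x)-o+.5)*k).astype(np.int32)],True,(0,0,255),1);cv2.imwrite('pics/k9.png',im)
K=r.x
print(delta([K[0],K[1],.004],Rdown(K[2]+np.pi/2)))
E
python3 fitk.py
```

```text
[ 0.48628467 -0.35362937 -0.73174553] 65.52777777777779 1729.861111111111
([0.03, 13.57, -0.37], [-0.0002, 0.0636, 0.0034])[ WARN:0@0.701] global loadsave.cpp:1063 imwrite_ Unsupported depth image for selected encoder is fallbacked to CV_8U.
```

View pics/k9.png

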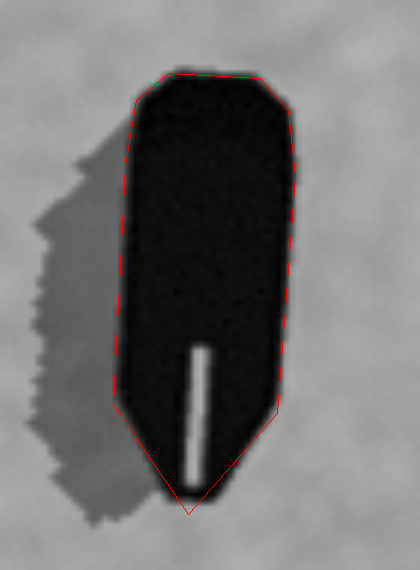

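Call:
arm_command([
  {"delta_pos":[0,3,-0.35],"delta_rot":[0,0.06,0]},
  {"delta_pos":[0,6,-0.35],"delta_rot":[0,0.06,0]},
  {"delta_pos":[0,9,-0.35],"delta_rot":[0,0.06,0]},
  {"delta_pos":[0,11.5,-0.35],"delta_rot":[0,0.06,0]},
  {"delta_pos":[0,13.4,-0.35],"delta_rot":[0,0.06,0]},
  {"delta_pos":[0,13.4,-0.35],"delta_rot":[0,0.06,0]},
  {"delta_pos":[0,13.4,-0.35],"delta_rot":[0,0.06,0]},
], claw=3.6)

```text
time: 13.72
eef_pos: [0.4849, -0.3525, 0.0038]
orientation: [-1.495, 0.57, -0.569]
wrist_force: [0.5, 0.3, 0.7]
grip_width: 0.036
```

```bash
python3 - <<'E'
from h import *
s=state();print(s['time'],s['eef_pos'],s['grip_width'],s['wrist_force'])
print(delta([.4863,-.3536,.005],Rdown(-.732+np.pi/2)))
c=capture('wrist');cv2.imwrite('pics/w10.png',c['image'])
E
```

```text
13.7167 [ 0.48492048 -0.35253917  0.0038143 ] 0.03600640079927757 [0.53128498 0.26878297 0.72393639]
([0.17, -0.12, 0.01], [0.0001, 0.0036, -0.0005])
```

View pics/w10.png

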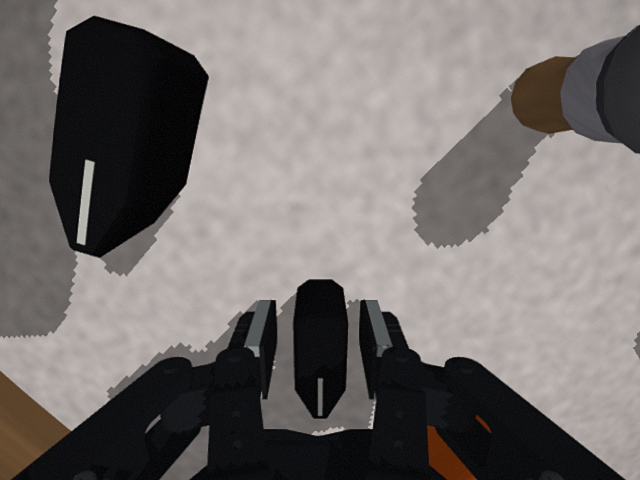

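Call:
arm_command([
  {"delta_pos":[0.17,-0.15,0],"delta_rot":[0,0,0]},
  {"delta_pos":[0.17,-0.15,0],"delta_rot":[0,0,0]},
])

```text
time: 13.93
eef_pos: [0.4874, -0.3548, 0.007]
orientation: [-1.495, 0.568, -0.573]
wrist_force: [0.3, 0.4, 0.8]
grip_width: 0.0358
```

Call:
arm_command([
  {"delta_pos":[0,0,0],"delta_rot":[0,0,0]},
  {"delta_pos":[0,0,0],"delta_rot":[0,0,0]},
  {"delta_pos":[0,0,0],"delta_rot":[0,0,0]},
  {"delta_pos":[0,0,0],"delta_rot":[0,0,0]},
], claw=1, force=60)

```text
time: 14.27
eef_pos: [0.4869, -0.3545, 0.0064]
orientation: [-1.495, 0.568, -0.572]
wrist_force: [-0.1, 0.0, 5.5]
grip_width: 0.0187
```

Call:
arm_command([
  {"delta_pos":[0,-1,0],"delta_rot":[0,0,0]},
  {"delta_pos":[0,-4,0],"delta_rot":[0,0,0]},
  {"delta_pos":[0,-8,0],"delta_rot":[0,0,0]},
  {"delta_pos":[0,-12,0],"delta_rot":[0,0,0]},
  {"delta_pos":[0,-15,0],"delta_rot":[0,0,0]},
  {"delta_pos":[0,-15,0],"delta_rot":[0,0,0]},
])

```text
time: 14.77
eef_pos: [0.4884, -0.3556, 0.1631]
orientation: [-1.497, 0.562, -0.579]
wrist_force: [0.1, -1.3, -0.6]
grip_width: 0.0188
```

```bash
python3 - <<'E'
from h import *
s=state();print(s['time'],s['eef_pos'],s['grip_width'],s['wrist_force'])
print(delta([.5133,.0781,.16],Rdown(.055+np.pi/2)))
c=capture('wrist');cv2.imwrite('pics/w11.png',c['image']);np.save('c11.npy',c,allow_pickle=True)
E
```

```text
14.7667 [ 0.48842028 -0.3555893   0.16307379] 0.018833745380610424 [ 0.12364893 -1.34887673 -0.61420742]
([-27.03, 0.05, 34.01], [0.0032, -0.7838, 0.0107])
```

View pics/w11.png

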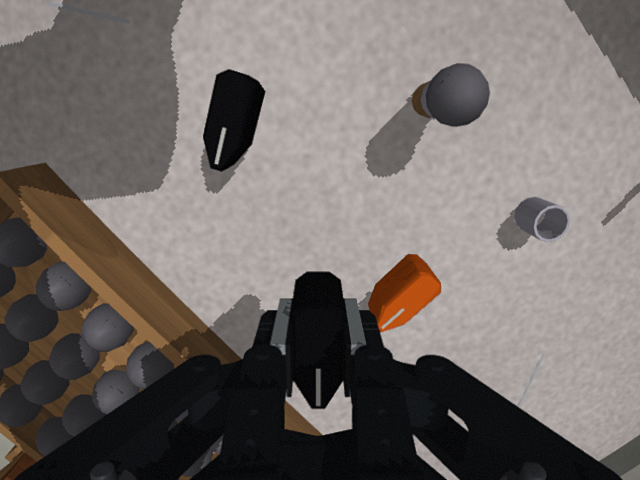

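```bash
cat > fith.py <<'E'
from h import *
from scipy.optimize import minimize
import sys
c=np.load(sys.argv[1],allow_pickle=True).item()
e=np.array(eval(sys.argv[2]));yaw=float(sys.argv[3]);off=.0064
# top points only: white line end and blunt top edge; predict for bore offsets
for dx in (-.003,-.002,-.001,0,.001,.002):
    b=e+np.array([np.cos(yaw),np.sin(yaw),0])*dx
    k=[b[0],b[1],yaw]; z=e[2]-off
    print(dx,'blunt top',proj(c,pw(-.018,0,z+.032,k)).round(1),'blunt corner R',proj(c,pw(-.014,-.01,z+.032,k)).round(1),'noseflank',proj(c,pw(.016,.01,z+.032,k)).round(1),'nose top',proj(c,pw(.03,0,z+.032,k)).round(1),'nose bot',proj(c,pw(.03,0,z,k)).round(1))
g=c['image'].max(2)
cv2.imwrite('pics/h.png',cv2.resize(c['image'][255:425,265:375],None,fx=5,fy=3.5*5/3.5,interpolation=cv2.INTER_CUBIC)[:, :][:600*2])
print(g[262:280,318],g[395:415,318])
E
python3 fith.py c11.npy "[.48842,-.35559,.16307]" -.738
```

```text
-0.003 blunt top [319.5 302.7] blunt corner R [291.4 312.4] noseflank [344.4 380.7] nose top [318.2 408.6] nose bot [318.1 359.6]
-0.002 blunt top [319.5 305.2] blunt corner R [291.4 314.8] noseflank [344.3 382.8] nose top [318.2 410.5] nose bot [318.  361.3]
-0.001 blunt top [319.5 307.7] blunt corner R [291.5 317.3] noseflank [344.2 384.8] nose top [318.2 412.4] nose bot [318. 363.]
0 blunt top [319.4 310.2] blunt corner R [291.5 319.7] noseflank [344.1 386.9] nose top [318.1 414.3] nose bot [318.  364.7]
0.001 blunt top [319.4 312.6] blunt corner R [291.6 322.1] noseflank [344.  388.9] nose top [318.1 416.1] nose bot [318.  366.4]
0.002 blunt top [319.4 315.1] blunt corner R [291.6 324.5] noseflank [343.9 391. ] nose top [318.1 418. ] nose bot [318.  368.1]
[170 168 165 163 163 162 165 167 170  97  28   7   4  12  13  10   9   9] [107 104 105 107 107 106 107 107 109 110  91  34   5  59 150 173 168 168
 170 173]
```

```bash
python3 - <<'E'
import cv2,numpy as np
c=np.load('c11.npy',allow_pickle=True).item()
g=np.clip(c['image'].astype(float)*3,0,255).astype(np.uint8)
cv2.imwrite('pics/h.png',cv2.resize(g[260:420,255:385],None,fx=3.7,fy=3.7,interpolation=cv2.INTER_CUBIC))
E
```

```text
(no output)
```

View pics/h.png

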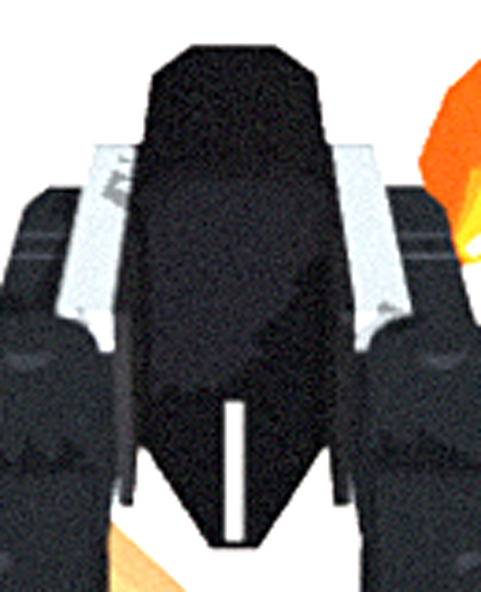

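```bash
python3 - <<'E'
from h import *
print(delta([.5147,.0782,.17],Rdown(.055+np.pi/2)))
E
```

```text
([-26.84, -1.21, 34.12], [0.0022, -0.7839, 0.0074])
```

Call:
arm_command([
  {"delta_pos":[-2,-0.6,2.6],"delta_rot":[0,-0.06,0]},
  {"delta_pos":[-4.5,-1.2,5.7],"delta_rot":[0,-0.13,0]},
  {"delta_pos":[-7,-1.2,8.9],"delta_rot":[0,-0.2,0]},
  {"delta_pos":[-9.5,-1.2,12],"delta_rot":[0,-0.28,0]},
  {"delta_pos":[-12,-1.2,15.2],"delta_rot":[0,-0.36,0]},
  {"delta_pos":[-14.5,-1.2,18.4],"delta_rot":[0,-0.44,0]},
  {"delta_pos":[-17,-1.2,21.6],"delta_rot":[0,-0.52,0]},
  {"delta_pos":[-19.5,-1.2,24.8],"delta_rot":[0,-0.6,0]},
  {"delta_pos":[-22,-1.2,28],"delta_rot":[0,-0.68,0]},
  {"delta_pos":[-24.5,-1.2,31.1],"delta_rot":[0,-0.74,0]},
  {"delta_pos":[-26.8,-1.2,34.1],"delta_rot":[0,-0.784,0]},
  {"delta_pos":[-26.8,-1.2,34.1],"delta_rot":[0,-0.784,0]},
])

```text
time: 15.82
eef_pos: [0.5125, 0.0846, 0.1655]
orientation: [-1.568, -0.048, 0.052]
wrist_force: [0.5, -0.5, -0.6]
grip_width: 0.0189
```

Call:
arm_command([
  {"delta_pos":[0,0,0],"delta_rot":[0,0,0]},
  {"delta_pos":[0,0,0],"delta_rot":[0,0,0]},
  {"delta_pos":[0,0,0],"delta_rot":[0,0,0]},
])

```text
time: 16.07
eef_pos: [0.5128, 0.078, 0.1663]
orientation: [-1.571, -0.041, 0.043]
wrist_force: [-0.2, -0.3, -0.5]
grip_width: 0.0188
```

```bash
python3 - <<'E'
from h import *
s=state();print(s['time'],s['eef_pos'],s['grip_width'],s['wrist_force'])
print(delta([.5147,.0782,.085],Rdown(.055+np.pi/2)))
c=capture('wrist');cv2.imwrite('pics/w12.png',c['image'])
c=capture('scene');cv2.imwrite('pics/s12.png',cv2.resize(c['image'][100:340,230:480],None,fx=2.4,fy=2.4))
E
```

```text
16.0667 [0.51280727 0.07801302 0.16626626] 0.01879835472029585 [-0.2225305  -0.26725303 -0.5336332 ]
([0.2, 8.13, 0.01], [0.0004, -0.0012, -0.0014])
```

View pics/w12.png

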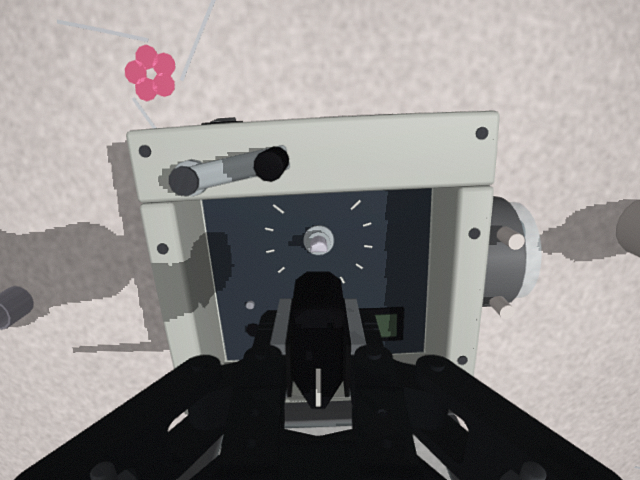

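View pics/s12.png

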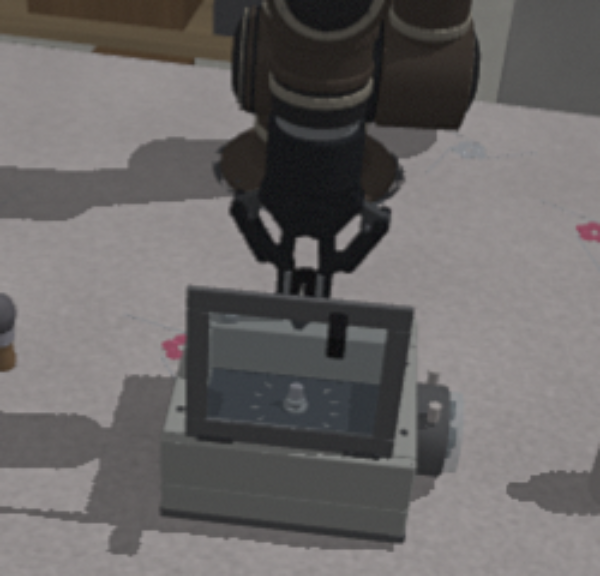

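Call:
arm_command([
  {"delta_pos":[0.2,3,0],"delta_rot":[0,0,0]},
  {"delta_pos":[0.2,6,0],"delta_rot":[0,0,0]},
  {"delta_pos":[0.2,7.9,0],"delta_rot":[0,0,0]},
  {"delta_pos":[0.2,7.9,0],"delta_rot":[0,0,0]},
  {"delta_pos":[0.2,7.9,0],"delta_rot":[0,0,0]},
  {"delta_pos":[0.2,7.9,0],"delta_rot":[0,0,0]},
])

```text
time: 16.67
eef_pos: [0.516, 0.0785, 0.0892]
orientation: [-1.57, -0.044, 0.041]
wrist_force: [0.3, -0.8, -0.8]
grip_width: 0.0188
```

```bash
python3 - <<'E'
from h import *
s=state();print(s['time'],s['eef_pos'],s['grip_width'],s['wrist_force'])
print(delta([.5147,.0782,.0664],Rdown(.055+np.pi/2)))
E
```

```text
16.6667 [0.51604143 0.07853616 0.08923038] 0.018802389144398766 [ 0.34435464 -0.79387257 -0.75855222]
([-0.14, 2.28, -0.03], [-0.0001, -0.001, 0.0015])
```

```bash
python3 - <<'E'
from h import *
E=[]
for i in range(8):
    c=capture('wrist');E.append(state()['eef_pos'])
E=np.array(E);print(E.round(4),E.mean(0),E.std(0))
np.save('c13.npy',c,allow_pickle=True)
cv2.imwrite('pics/w13.png',c['image'])
E
```

```text
[[0.5164 0.0787 0.0897]
 [0.5166 0.0789 0.0898]
 [0.5164 0.079  0.0896]
 [0.5162 0.0791 0.0894]
 [0.5161 0.0791 0.0891]
 [0.5159 0.0792 0.0889]
 [0.5157 0.0792 0.0886]
 [0.5155 0.0792 0.0884]] [0.51610711 0.07905795 0.08917603] [0.00035252 0.00014897 0.00049099]
```

View pics/w13.png

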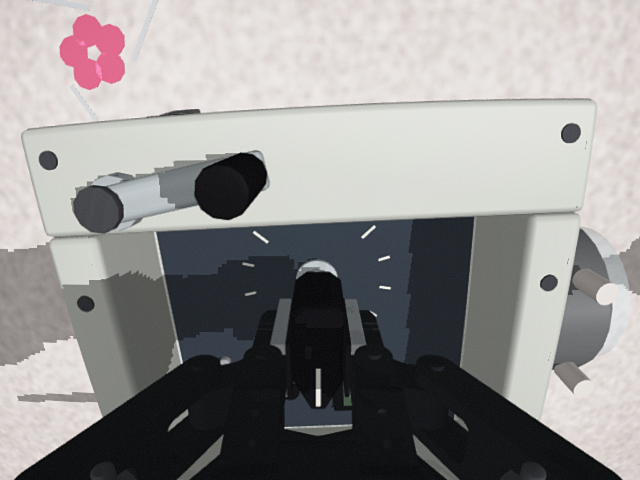

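Call:
arm_command([
  {"delta_pos":[-0.12,0.3,-0.06],"delta_rot":[0,0,0]},
  {"delta_pos":[-0.12,0.6,-0.06],"delta_rot":[0,0,0]},
  {"delta_pos":[-0.12,0.9,-0.06],"delta_rot":[0,0,0]},
  {"delta_pos":[-0.12,1.1,-0.06],"delta_rot":[0,0,0]},
  {"delta_pos":[-0.12,1.3,-0.06],"delta_rot":[0,0,0]},
  {"delta_pos":[-0.12,1.5,-0.06],"delta_rot":[0,0,0]},
  {"delta_pos":[-0.12,1.5,-0.06],"delta_rot":[0,0,0]},
])

```text
time: 17.65
eef_pos: [0.5144, 0.0785, 0.0726]
orientation: [-1.57, -0.044, 0.043]
wrist_force: [2.6, -0.8, -1.1]
grip_width: 0.0188
```

```bash
python3 - <<'E'
from h import *
for i in range(2):
    c=capture('wrist');s=state();print(s['time'],s['eef_pos'].round(4),s['grip_width'],s['wrist_force'].round(2),s['wrist_torque'].round(3))
cv2.imwrite('pics/w14.png',c['image'])
E
```

```text
17.7 [0.5144 0.0785 0.0727] 0.019440322071391455 [ 3.77 -0.11 -1.12] [ 0.061 -0.615 -0.003]
17.75 [0.5144 0.0785 0.0728] 0.01883480131311472 [ 2.98 -0.39 -2.37] [ 0.062 -0.578  0.037]
```

View pics/w14.png

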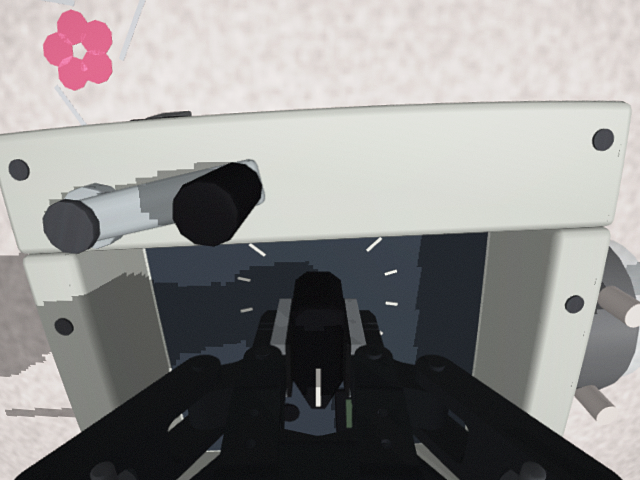

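Call:
arm_command([
  {"delta_pos":[0.05,0.15,0],"delta_rot":[0,0,0]},
  {"delta_pos":[0.05,0.35,0],"delta_rot":[0,0,0]},
  {"delta_pos":[0.05,0.55,0],"delta_rot":[0,0,0]},
  {"delta_pos":[0.05,0.65,0],"delta_rot":[0,0,0]},
  {"delta_pos":[0.05,0.65,0],"delta_rot":[0,0,0]},
  {"delta_pos":[0.05,0.65,0],"delta_rot":[0,0,0]},
])

```text
time: 18.25
eef_pos: [0.5145, 0.0784, 0.0664]
orientation: [-1.57, -0.043, 0.043]
wrist_force: [0.2, -0.7, -0.6]
grip_width: 0.0194
```

```bash
python3 - <<'E'
from h import *
for i in range(4):
    c=capture('wrist');s=state();print(s['time'],s['eef_pos'].round(4),s['grip_width'],s['wrist_force'].round(2),s['wrist_torque'].round(3))
E
```

```text
18.3 [0.5145 0.0784 0.0664] 0.019024041618397772 [-0.16 -0.52 -0.5 ] [ 0.005 -0.164  0.014]
18.35 [0.5145 0.0784 0.0664] 0.01859375240394964 [ 1.39  0.56 -0.88] [-0.008 -0.192  0.055]
18.4 [0.5145 0.0785 0.0664] 0.01895583284887445 [ 0.8  -0.88 -0.33] [ 0.042 -0.145  0.043]
18.45 [0.5145 0.0784 0.0664] 0.018807645683291373 [ 0.31 -0.26 -0.44] [ 0.048 -0.067 -0.053]
```

Call:
arm_command([
  {"delta_pos":[0,0.1,0],"delta_rot":[0,0,0]},
  {"delta_pos":[0,0.2,0],"delta_rot":[0,0,0]},
  {"delta_pos":[0,0.3,0],"delta_rot":[0,0,0]},
  {"delta_pos":[0,0.3,0],"delta_rot":[0,0,0]},
  {"delta_pos":[0,0.3,0],"delta_rot":[0,0,0]},
])

```text
time: 18.87
eef_pos: [0.5146, 0.0784, 0.0637]
orientation: [-1.57, -0.043, 0.043]
wrist_force: [-1.3, -0.8, 5.6]
grip_width: 0.0189
```

```bash
python3 - <<'E'
from h import *
for i in range(3):
    c=capture('wrist');s=state();print(s['time'],s['eef_pos'].round(4),s['grip_width'],s['wrist_force'].round(2),s['wrist_torque'].round(3))
E
```

```text
18.9167 [0.5145 0.0785 0.0637] 0.018646931120154572 [-1.81 -1.2   5.09] [-0.069  0.373  0.023]
18.9667 [0.5145 0.0785 0.0637] 0.019008327082080452 [-2.08 -0.21  5.57] [-0.072  0.358  0.019]
19.0167 [0.5145 0.0785 0.0637] 0.01864079987859804 [-0.89 -0.39  4.33] [-0.04   0.442  0.043]
```

Call:
arm_command([
  {"delta_pos":[0,0.1,0],"delta_rot":[0,0,0]},
  {"delta_pos":[0,0.2,0],"delta_rot":[0,0,0]},
  {"delta_pos":[0,0.3,0],"delta_rot":[0,0,0]},
  {"delta_pos":[0,0.4,0],"delta_rot":[0,0,0]},
  {"delta_pos":[0,0.4,0],"delta_rot":[0,0,0]},
  {"delta_pos":[0,0.4,0],"delta_rot":[0,0,0]},
], claw=1, force=90)

```text
time: 19.52
eef_pos: [0.5146, 0.0785, 0.0612]
orientation: [-1.57, -0.044, 0.042]
wrist_force: [-5.2, -0.3, 16.8]
grip_width: 0.0182
```

```bash
python3 - <<'E'
from h import *
for i in range(3):
    c=capture('wrist');s=state();print(s['time'],s['eef_pos'].round(4),s['grip_width'],s['wrist_force'].round(2),s['wrist_torque'].round(3))
cv2.imwrite('pics/w15.png',c['image']);np.save('c15.npy',c,allow_pickle=True)
E
```

```text
19.5667 [0.5147 0.0785 0.0612] 0.018176932923278124 [-5.67 -1.15 16.39] [-0.258  1.268 -0.048]
19.6167 [0.5146 0.0785 0.0612] 0.01852179089973918 [-5.18 -1.02 16.69] [-0.245  1.291 -0.026]
19.6667 [0.5147 0.0784 0.0612] 0.018060454922271093 [-6.6  -1.02 15.79] [-0.229  1.276 -0.05 ]
```

View pics/w15.png

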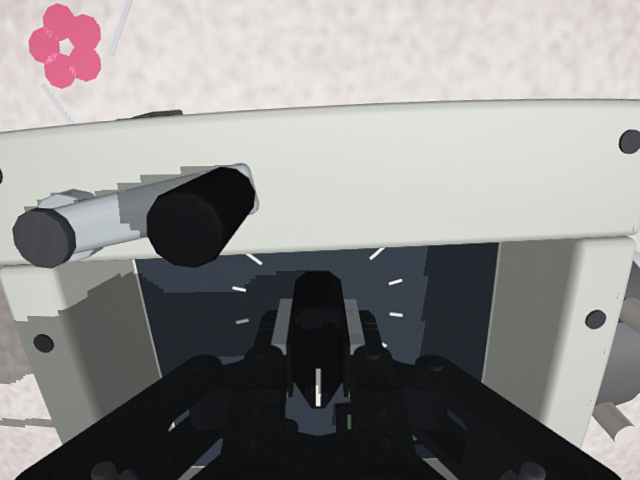

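Call:
arm_command([
  {"delta_pos":[-0.04,0.1,0],"delta_rot":[0,0,0]},
  {"delta_pos":[-0.04,0.1,0],"delta_rot":[0,0,0]},
  {"delta_pos":[-0.04,0.1,0],"delta_rot":[0,0,0]},
  {"delta_pos":[-0.04,0.1,0],"delta_rot":[0,0,0]},
  {"delta_pos":[-0.04,0.1,0],"delta_rot":[0,0,0]},
])

```text
time: 20.08
eef_pos: [0.5147, 0.0785, 0.0611]
orientation: [-1.57, -0.045, 0.041]
wrist_force: [-7.0, -1.7, 21.2]
grip_width: 0.0182
```

```bash
python3 - <<'E'
from h import *
for i in range(3):
    c=capture('wrist');s=state();print(s['time'],s['eef_pos'].round(4),s['orientation'].round(3),s['grip_width'],s['wrist_force'].round(2),s['wrist_torque'].round(3))
g=np.clip(c['image'].astype(float)*2.5,0,255).astype(np.uint8)
cv2.imwrite('pics/h16.png',cv2.resize(g[230:450,220:420],None,fx=2.7,fy=2.7,interpolation=cv2.INTER_CUBIC))
c=capture('scene');cv2.imwrite('pics/s16.png',c['image'])
cv2.imwrite('pics/s16c.png',cv2.resize(c['image'][190:320,290:420],None,fx=4.5,fy=4.5,interpolation=cv2.INTER_CUBIC))
E
```

```text
20.1333 [0.5147 0.0785 0.0611] [-1.57  -0.045  0.041] 0.018105892310370186 [-7.6  -1.25 22.38] [-0.274  1.598  0.033]
20.1833 [0.5147 0.0785 0.0611] [-1.57  -0.045  0.041] 0.017826265812877086 [-7.11 -0.74 21.4 ] [-0.305  1.566 -0.065]
20.2333 [0.5146 0.0785 0.0611] [-1.57  -0.045  0.041] 0.018359120264848903 [-7.52 -1.27 22.  ] [-0.353  1.539 -0.009]
```

View pics/s16.png

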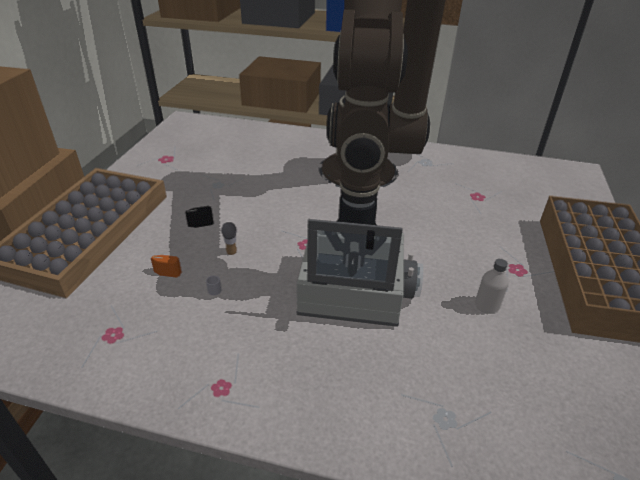

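View pics/s16c.png

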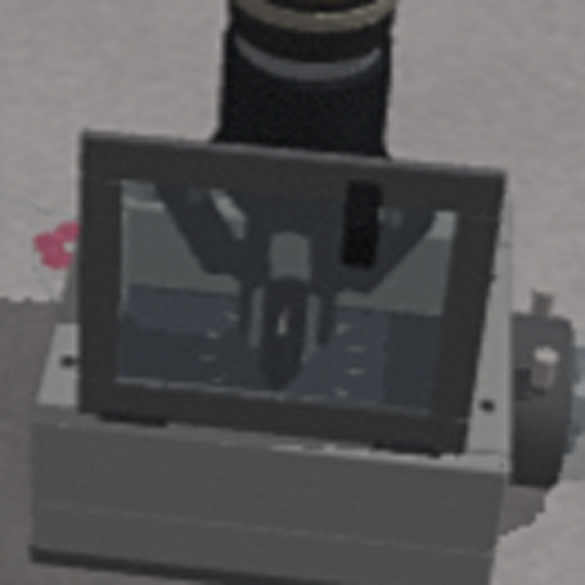

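View pics/h16.png

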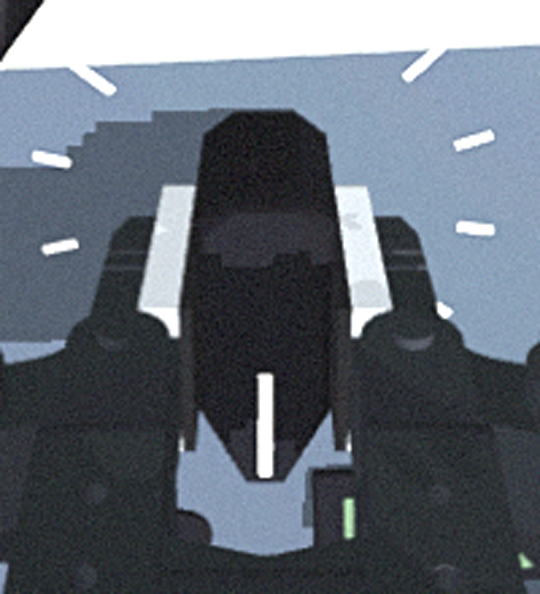

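```bash
python3 - <<'E'
from bench import arm
print(arm.finish_job())
E
```

```text
the job is handed in; nothing more can be done
None
```

I did every step and handed the job in at about 20 s with the knob still gripped and pressed in. No verdict was reported, so success rests on the checks below.

- **Latch and cover:** I swung the latch lever to about 1.2 rad by my estimate, and the last wrist picture shows it clear of the cover. I opened the cover to about 1.6 rad, and the last scene picture shows it upright.
- **Knob:** I picked up the smaller of the two black look-alikes, turned it to match the spindle's flat, which I measured at about 0.05 rad in world yaw, and pushed it onto the spindle.
- **Final press:** The press was 22 N, against the 10 N spring force at the stop. The last 5 N of extra push did not move the knob, so it was against a hard stop. The knob's underside was at about 54.8 mm, which fits the pressed collar at 55 mm.
- **Grip:** The grip force was set to 90 N, with the finger opening reading 18 mm on the 20 mm knob.
- **Left standing:** The brush, ferrule and bottle look unmoved in the last scene picture.

Two readings did not fit neatly:

- **Side force:** About 7 N of sideways force along x remained while pressing.
- **Position readings:** While hovering before insertion, the TCP readings drifted by about 1 mm.

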